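# Hook the battery pack into the topographer base and latch it

### The job

Take the battery pack from its sloping charging stand and fit it in the open bay of the instrument base: swing the steel swivel latch aside, hook the pack's thin toe tongue under the bay's lip with the pack tilted, and swing the thick end down until the pack lies flat on the bay floor. Then turn the latch fully back over the pack to lock it, let go, leave the eye-drop bottle and the mouse where they are, and do not knock into the upright stand.

Things in the scene. Friction and masses are not known exactly. Their poses are not given: they have to be found in the camera images.
- base: White instrument base fixed to the table, 176 x 178 mm, with an open battery bay. Origin: on the table below the bay centre; z up; only place and yaw vary. In its frame (mm): bay floor z 14; side walls at y +-38 (10 thick, top z 36); toe end x -71; heel block x 57 to 95, top z 52, bears the latch. A black joystick stands at (-5, -92), 100 high.
- lip (a point): Middle of the lower inner edge of the lip at the bay's toe end: (-58, 0, 29) mm in the base frame, axes as the base. The lip (6 mm thick, top z 35) covers x -71 to -58, so under it is a slot 15 mm high above the bay floor and 13 mm deep. From lip to heel block the opening is 115 mm, shorter than the pack: it cannot go in flat.
- seat (a point): Where the pack's origin lies when it is seated: middle of the bay floor, 14 mm above the base's origin; axes as the base (the pack's x along the base's x, toe under the lip). The pack then has about 3 mm of play each way along x and y.
- latch (a joint): Angle (rad, 0 to 1.9) of the steel swivel latch about a vertical pivot at (72, 0) mm in the base frame. 0 (end stop): arm points to the base's -x, over the pack's heel, locked. It grows clockwise from above; at 1.57 the arm points to base +y, clear of the bay. Arm 16 wide, 40 long, z 54 to 62 mm. Friction (0.04 N m) keeps it where left. Starts at 0 to 0.6, across the bay.
- latch_post (a point): Top centre of the latch's upright finger post: a steel cylinder 12 mm across and 30 mm tall standing on the arm, 32 mm from the pivot; its top is 92 mm above the table. Push it or pinch it from above.
- pack: Black battery pack, loose, 0.25 to 0.5 kg. Origin: on its underside; x runs from toe to heel, z up through its top. In its frame (mm): body x -42 to 54, y +-35, z 0 to 20; raised heel part x -14 to 54, z to 36; thin toe tongue x -68 to -42, y +-25, z 6 to 11. Starts on the charging stand tilted 35 degrees, toe low and toward the robot, z axis leaning toward the toe.
- pack_fin (a point): Top centre of the pack's grip fin, (8, 0, 70) mm in the pack's frame, axes as the pack. The fin stands across the pack on the heel part: 12 mm thick along x, 44 mm along y, 34 mm tall (z 36 to 70); pinch it on its two broad faces.
- pack_toe (a point): Middle of the tip of the toe tongue: (-68, 0, 8.5) mm in the pack's frame.
- charger: Grey fixed charging stand, 128 x 86 mm, its deck sloping 35 degrees up along its +x. Origin on the table; the pack's origin starts 60 mm above it with the same yaw. A 13 mm high stop holds the tongue's tip, and 9 mm high rails stand 2.5 mm beside the pack.
- stand: Upright occluder stand, fixed, between charger and base: round foot 60 mm across, 12 mm rod, black 30 mm block on top, 180 mm tall in all. Origin at the foot's underside. Do not hit it.
- drops: Small eye-drop bottle, loose, 28 mm across, 65 mm tall, standing; origin at its underside. Leave alone.
- mouse: Black computer mouse, loose, 100 x 60 x 32 mm; origin at its underside. Leave alone.

How it is judged:
On the way, in this order (a step that is already met when the one before it is completed fails the run):
1. the pack's tongue is under the bay's lip while the pack is still tilted 15 degrees or more (x of pack_toe in the frame of base between -0.075 and -0.059 m and z of pack_toe in the frame of base between 0.012 and 0.029 m and y of pack_toe in the frame of base between -0.02 and 0.02 m and angle between pack's own z axis and vertical above 0.26 rad), for 0.05 s.
2. the pack lies flat in the bay (x of pack in the frame of seat between -0.006 and 0.006 m and y of pack in the frame of seat between -0.006 and 0.006 m and z of pack in the frame of seat between -0.004 and 0.004 m and angle between pack's own z axis and vertical below 0.06 rad and angle between the x axis of pack and the x axis of base, either way round below 0.12 rad), for 0.2 s.
At the end, for the whole second after the job is handed in: The pack lies at rest and released on the bay floor, its origin within 6 mm (x, y) and 4 mm (z) of the seat, tilted under 0.06 rad and in line with the bay within 0.12 rad, and the latch is back over it (under 0.25 rad) (all of step 2 and value of joint latch below 0.25 rad and linear speed of pack below 0.02 m/s and contact force between the fingers and pack below 0.1 N); the robot touches nothing.
It fails at once if the eye-drop bottle is displaced by more than 25 mm (distance of drops from where it was at the start of the episode above 0.025 m).
It fails at once if the mouse is displaced by more than 25 mm (distance of mouse from where it was at the start of the episode above 0.025 m).
It fails at once if the upright stand is struck hard by the arm, fingers or pack (over 5 N) (contact force between any of the arm, the fingers, pack and stand above 5 N).
It also fails if it takes over 72 s, if anything falls off the work surface, if the arm or the gripper's body presses on something with over 40 N, if the wrist force passes 120 N, or if a joint passes its speed limit or range.

### The arm

A 6-joint arm with a two-finger parallel gripper is mounted at the origin on the work surface. World frame = base frame: x ahead of the robot, y to its left, z up, the work surface at z = 0. Lengths are in m, angles in rad, forces in N, time in s.
With the tool pointing down it reaches from about 0.25 to 0.775 m from the base axis. Payload 4 kg.
Tool frame: the origin (TCP) lies midway between the tips of the shut fingers; the grasp point (between the pads) lies 19 mm behind it (robot.hold_point_z is the distance from the TCP to the grasp point, in m); z points along the fingers, y is the line along which they close (so a half turn about z gives the same grasp; the last joint's range is limited). The gripper opens to 94 mm and grips with 3 to 60 N. Pads are 16 mm wide; open, the fingers measure 119 mm over their backs; the gripper's body (75 mm by 177 mm) begins 78 mm behind the grasp point.
Start: joints at [-1.342, 0.087, 1.371, -0, 1.684, -0.103], TCP at [0.179, -0.52, 0.183] pointing down, gripper open.
Joint ranges: [-3.1, 3.1], [-0.76, 2.03], [0.27, 2.55], [-1.08, 4.22], [0.17, 2.65], [-2.57, 2.57]. Speed limits (rad/s): [2.79, 2.79, 3.14, 3.14, 3.14, 3.14].

### API

Orientations are given as a unit quaternion [w, x, y, z].
In Python, from bench import robot, vision gives the robot as it stands.
- The arm moves only by the shell command python3 -m crank 'ROWS' [FORCE]. ROWS is JSON, a list of rows, each an object with "grip": the gripper's target within -1 to 1 (fully open at 1, half-way at 0, shut at -1); "dp": the shift along the tool's x, y, z in units of 40 mm (1.0 is 40 mm), a list of three; "twist": the turn about the tool's z in units of 5 degrees (1.0 is 5 degrees). In form: [{"grip": grip, "dp": [x, y, z], "twist": twist}, ...]. A call has 1 to 10 rows; each row is the pose to reach, as a shift and turn from the pose commanded when the call began, along the tool's axes at that moment; what a row does not reach only later rows make up. A row lasts 1/12 s, in which the tool goes at most 41.7 mm and 7.16 degrees, less where a joint would pass 70% of its speed; a pose out of reach is approached as far as the arm can. A call with a gripper value outside its range is refused whole. The fingers move at their own pace and stop on an object; FORCE is the grip in N (left out, the last holds). Time passes only in rows, so rows that repeat a pose let the fingers close. It gives the time, the measured TCP pose, the force, the opening and the grip force at its end, in the units of the state.
- robot.get_obs(): the state, without advancing time (a new reading comes with each control period).
- vision.read_camera(name): name is "side" or "top"; returns a dict with "image" (384x512x3 uint8, red, green, blue), "fx", "fy", "cx", "cy" (pixels), "dist" ([k1, k2, p1, p2, k3] as OpenCV has them; the pictures are not rectified), "T" (4x4, takes a point from camera to world coordinates). Camera axes: x right, y down, z forward; pixel columns grow to the right and rows downward; lengths in m; the calibration is good to about 2 mm. A picture is of the moment at which its call begins. There is no depth.
- robot.finish_job(): hands the job in; it is judged then, once.
The state is a dict: "clock": time; "joint_positions": joint angles; "qd": joint speeds; "joint_efforts": joint torques, N m; "position": TCP position; "ee_rot": TCP orientation; "force": force on the tool from outside, world axes, zero at the start; "torque": the same for the moment, N m; "width": opening from 0.0 (shut) to 1.0 (fully open); "finger_force": force on a finger pad.
Only numpy, scipy, OpenCV 4.12 (cv2) and the standard library are available. Lean on these libraries where they do the work, as an engineer would, in place of code of your own. Each camera call takes 0.05 s, during which the arm holds its last target. There are 200 camera calls.

## Working session

There is one attempt and no reset: what is moved stays moved. The work goes in short steps, Python scripts to look and compute and a shell command to move; the robot and the scene stay as the last step left them, time stands still between calls to the robot, and variables do not carry over. Pictures are saved under pics/ and viewed, at most 10 in all, crops included, and the job is handed in when it is done.

```bash
ls; mkdir -p pics
python3 - <<'E'
from bench import robot, vision
import cv2, numpy as np
for n in("side","top"):
    c=vision.read_camera(n); cv2.imwrite(f"pics/{n}0.png",cv2.resize(c["image"][:,:,::-1],(800,600),interpolation=cv2.INTER_CUBIC))
    print(n,[c[k] for k in("fx","fy","cx","cy")],c["dist"],np.round(c["T"],3).tolist())
o=robot.get_obs();print(o, robot.hold_point_z)
E
```

```text
pics
side [384.5787290707389, 384.5787290707389, 261.8082043181302, 192.73834244797487] [-0.04639898  0.          0.          0.          0.        ] [[0.692, -0.551, 0.466, 0.215], [-0.721, -0.516, 0.461, -0.355], [-0.013, -0.656, -0.755, 0.647], [0.0, 0.0, 0.0, 1.0]]
top [487.3982686103944, 487.3982686103944, 253.4388592330894, 187.7914587702968] [-0.06539361  0.          0.          0.          0.        ] [[-0.003, -0.989, 0.145, 0.441], [-1.0, 0.006, 0.021, -0.021], [-0.022, -0.145, -0.989, 1.081], [0.0, 0.0, 0.0, 1.0]]
{'clock': 0.1, 'joint_positions': array([-1.34209567e+00,  8.78930002e-02,  1.37209434e+00,  1.48502061e-06,
        1.68361044e+00, -1.03090393e-01]), 'qd': array([-4.90089622e-04,  8.99019834e-04, -3.03893629e-03,  1.08034814e-04,
        1.19856210e-03, -5.32224208e-05]), 'joint_efforts': array([ 2.05492812e-03, -3.41252410e+01, -3.03301406e+01,  7.19500263e-02,
        3.04088881e-02, -9.77809100e-05]), 'position': array([ 0.17903305, -0.5194727 ,  0.18201923]), 'ee_rot': array([-1.00063008e-03,  9.86270358e-01,  1.65135626e-01, -6.21881332e-05]), 'force': array([-0.12731124,  0.1088938 , -0.05346037]), 'torque': array([-0.0115762 , -0.00621233,  0.05390557]), 'finger_force': 0.0, 'width': 1.002025498084386} 0.0188
```

View pics/side0.png

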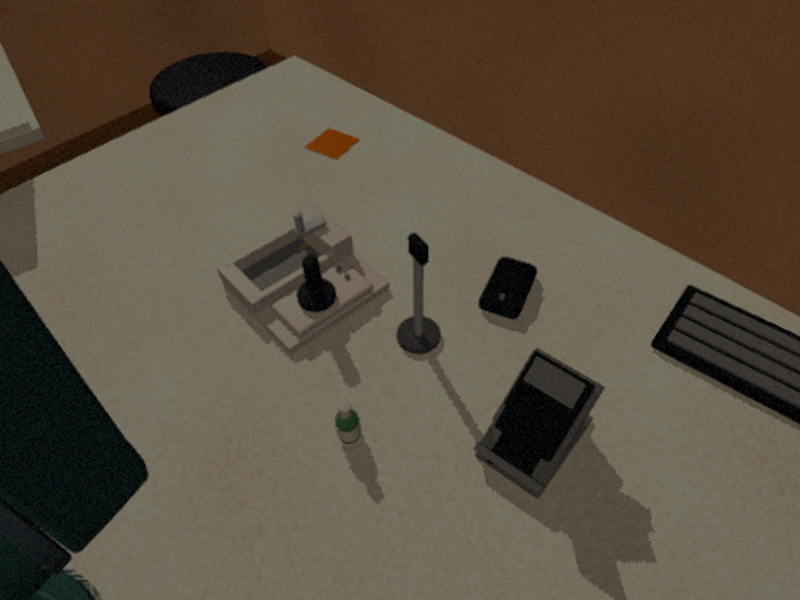

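View pics/top0.png

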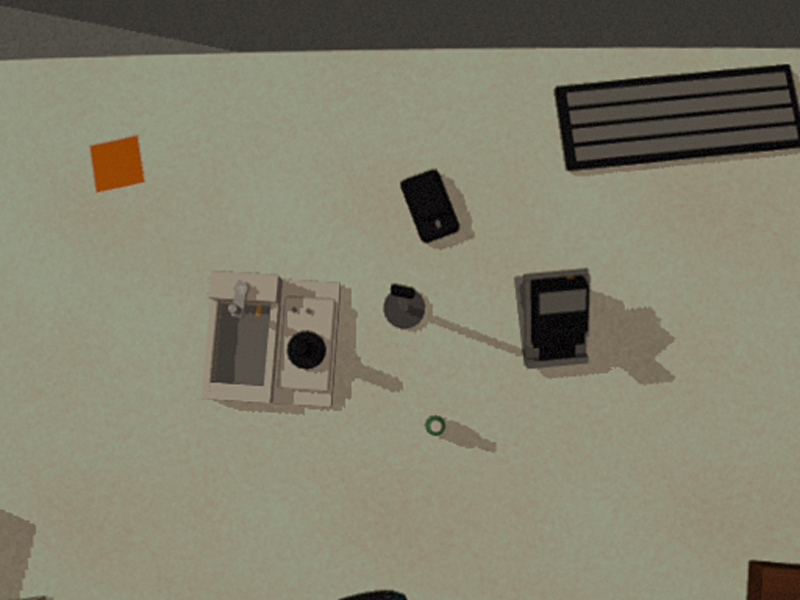

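The side view shows the base around (300,280), stand (418,335), drops (347,425) and charger with pack (540,420). The top view shows the base spanning (205–340, 270–405), latch post (235,308), stand (405,305), pack (560,318) and drops (435,425). I'll make brightened crops with pixel grids to pick points from.

```bash
cat > h.py <<'E'
import cv2, numpy as np
from bench import robot, vision
def cam(n):
    return vision.read_camera(n)
def ray(c,u,v):
    K=np.array([[c["fx"],0,c["cx"]],[0,c["fy"],c["cy"]],[0,0,1]])
    p=cv2.undistortPoints(np.array([[[u,v]]],float),K,np.array(c["dist"]))[0,0]
    T=np.array(c["T"]); return T[:3,3],T[:3,:3]@np.array([p[0],p[1],1])
def onz(c,u,v,z):
    o,d=ray(c,u,v); return o+d*(z-o[2])/d[2]
def tri(a,ua,b,ub):
    (o1,d1),(o2,d2)=ray(a,*ua),ray(b,*ub)
    s=np.linalg.lstsq(np.c_[d1,-d2],o2-o1,rcond=None)[0]
    p,q=o1+s[0]*d1,o2+s[1]*d2
    return (p+q)/2,np.linalg.norm(p-q)
def proj(c,P):
    T=np.linalg.inv(np.array(c["T"])); K=np.array([[c["fx"],0,c["cx"]],[0,c["fy"],c["cy"]],[0,0,1]])
    return cv2.projectPoints(np.array(P,float).reshape(-1,3),cv2.Rodrigues(T[:3,:3])[0],T[:3,3],K,np.array(c["dist"]))[0][:,0]
def crop(c,u0,v0,w,h,W,H,gam=0.5):
    im=c["image"][v0:v0+h,u0:u0+w,::-1]
    im=(255*(im/255.)**gam).astype(np.uint8)
    im=cv2.resize(im,(W,H),interpolation=cv2.INTER_CUBIC)
    for u in range(-(-u0//10)*10,u0+w,10):
        x=int((u+.5-u0)*W/w); cv2.line(im,(x,0),(x,6 if u%50 else 14),(0,0,255),1); 
        if u%20==0: cv2.putText(im,str(u),(x-9,22),0,.33,(0,0,255),1)
    for v in range(-(-v0//10)*10,v0+h,10):
        y=int((v+.5-v0)*H/h); cv2.line(im,(0,y),(6,y),(0,0,255),1)
        if v%20==0: cv2.putText(im,str(v),(8,y+4),0,.33,(0,0,255),1)
    return im
E
python3 - <<'E'
from h import *
t,s=cam("top"),cam("side")
A=crop(t,125,165,100,100,400,300*4//3-100); 
im=np.vstack([np.hstack([crop(t,125,168,100,100,400,300)[:, :], crop(t,325,165,60,75,400,300,.35)]),
 np.hstack([crop(s,135,130,120,100,400,300), crop(s,295,215,100,105,400,300,.35)])])
cv2.imwrite("pics/c1.png",im)
E
```

```text
(no output)
```

View pics/c1.png

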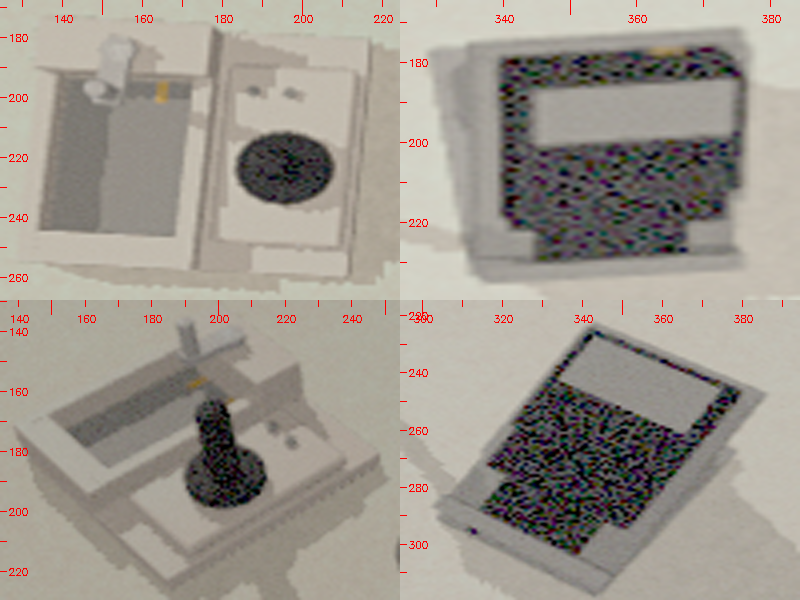

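The crops show the pack's heel far edge at top (340,178.5)–(375.5,180) and its tongue tip at (345,229.5)–(367.5,228.5). The heel block corners are near (135.5,174), (179,176) and (176.6,193), and the post top is near (148,197) in top and (189.5,138) in side.

Run:
```python
from h import *
t,s=cam("top"),cam("side"); r=lambda p:np.round(np.array(p)*1000,1)
def fit(F,W): # 2D rigid
    F,W=np.array(F,float)[:,:2],np.array(W)[:,:2]*1000; a,b=F-F.mean(0),W-W.mean(0)
    th=np.arctan2((a[:,0]*b[:,1]-a[:,1]*b[:,0]).sum(),(a*b).sum()); R=np.array([[np.cos(th),-np.sin(th)],[np.sin(th),np.cos(th)]])
    o=W.mean(0)-R@F.mean(0); print("yaw deg",np.rad2deg(th),"o",o,"res",np.round(W-(F@R.T+o),1).tolist()); return o,th
B=[(95,48,52),(95,-48,52),(57,-48,52),(57,48,52),(-81,48,36),(-81,-48,36),(-5,-92,4)]
print("BASE top")
pt=[(135.7,174),(179,176),(176.6,193),(133,190.7),(130.5,254.7),(174.7,257),]
fit(B[:6],[onz(t,*p,b[2]/1000) for p,b in zip(pt,B)])
ca,sa=np.cos(np.deg2rad(35)),np.sin(np.deg2rad(35))
L=lambda p:(p[0]*ca-p[2]*sa,p[1],p[0]*sa+p[2]*ca+60)
P=[L(p) for p in[(54,35,36),(54,-35,36),(-68,25,11),(-68,-25,11)]]
print("PACK top"); fit(P,[onz(t,*p,b[2]/1000) for p,b in zip([(340,178.5),(375.5,177.5),(345,229.5),(367.5,228.5)],P)])
print("PACK side"); fit(P,[onz(s,*p,b[2]/1000) for p,b in zip([(343,226),(379.5,246),(315.5,288),(339.5,303.5)],P)])
print("post tri",tri(t,(148.5,197.5),s,(189.5,138)),r(onz(t,148.5,197.5,.092)),r(onz(s,189.5,138,.092)))
print("stand block top",r(onz(t,257,186,.18)),"foot",r(onz(t,258.5,197,0.005)),"drops",r(onz(t,278.5,272,.065)),"mouse",r(onz(t,275,132,.03)))
print("joy",r(onz(t,196,223,.02)))
```

```text
BASE top
yaw deg -2.959089356008742 o [528.29841723 214.61624747] res [[-1.3, -1.7], [-1.4, -0.4], [-0.4, 2.1], [0.2, 1.0], [1.4, -0.5], [1.5, -0.5]]
PACK top
yaw deg 4.871302080298444 o [ 571.96245351 -212.33119049] res [[7.6, 2.4], [3.2, 1.1], [-4.2, -2.4], [-6.6, -1.1]]
PACK side
yaw deg 4.879663878096206 o [ 562.65037413 -218.62751812] res [[-3.3, -2.3], [-1.4, 0.6], [1.8, -0.1], [2.9, 1.7]]
post tri (array([0.56873959, 0.21880048, 0.0840873 ]), np.float64(0.0002603414751013548)) [567.8 216.8  92. ] [563.7 210.8  92. ]
stand block top [577.1  -8.3 180. ] foot [578.7  -9.    5. ] drops [415.1 -50.1  65. ] mouse [720.5 -46.6  30. ]
joy [520.2 127.7  20. ]
```

The top residuals show that the far black edge must be the pack's lower heel edge (z 0), because the back face is visible from above. The tongue tip is cut off by the 13 mm stop. I'll refit with that.

Run:
```python
from h import *
t,s=cam("top"),cam("side")
ca,sa=np.cos(np.deg2rad(35)),np.sin(np.deg2rad(35))
L=lambda p:np.array((p[0]*ca-p[2]*sa,p[1],p[0]*sa+p[2]*ca+60))
def fit(c,K,px):
    F=np.array([L(k) for k in K]);W=np.array([onz(c,*p,f[2]/1000) for p,f in zip(px,F)])[:,:2]*1000;F=F[:,:2]
    a,b=F-F.mean(0),W-W.mean(0);th=np.arctan2((a[:,0]*b[:,1]-a[:,1]*b[:,0]).sum(),(a*b).sum());R=np.array([[np.cos(th),-np.sin(th)],[np.sin(th),np.cos(th)]])
    o=W.mean(0)-R@F.mean(0);f=o+R@L((8,0,70))[:2]; print("yaw",np.rad2deg(th),"o",o,"fin",f,"res",np.round(W-(F@R.T+o),1).tolist()); return o,R
N=[(-68,25,13),(-68,-25,13)]
o1,R1=fit(t,[(54,35,0),(54,-35,0)]+N,[(340,178.5),(375,176.5),(345,229.5),(367.5,228.5)])
o2,R2=fit(s,[(54,35,36),(54,-35,36)]+N,[(343,226),(379.5,246),(315.5,288),(339.5,303.5)])
for c,n in((t,'top'),(s,'side')):
  o=(o1+o2)/2;R=R1
  Q=[L(k) for k in[(8,0,70),(2,22,70),(2,-22,70),(14,22,70),(14,-22,70),(14,22,36),(14,-22,36),(54,35,36),(54,-35,36),(-42,35,20),(-42,-35,20)]]
  W=np.array([[*(o+R@q[:2]),q[2]] for q in Q])/1000
  px=proj(c,W); print(n,px.round(1).tolist())
  b=(340,165,60,75) if n=='top' else (295,215,100,105)
  b=(325,165,60,75) if n=='top' else b
  im=crop(c,*b,400,500,.25)
  im=cv2.GaussianBlur(im,(0,0),2)
  for p in px: cv2.circle(im,(int((p[0]+.5-b[0])*400/b[2]),int((p[1]+.5-b[1])*500/b[3])),2,(0,255,0),-1)
  J=im if n=='top' else np.hstack([J,im])
cv2.imwrite("pics/c2.png",J)
```

```text
yaw 2.8160804460051603 o [ 565.19246949 -215.98708969] fin [ 531.6359076 -217.6377199] res [[-2.7, 1.1], [-2.4, -1.3], [2.9, -0.7], [2.2, 0.8]]
yaw 5.0037292726948825 o [ 562.83504636 -218.71072928] fin [ 529.36595007 -221.64109091] res [[-3.4, -2.2], [-1.6, 0.6], [2.1, -0.2], [3.0, 1.8]]
top [[364.4, 213.1], [353.2, 216.3], [375.3, 215.1], [353.4, 211.0], [375.6, 209.8], [350.1, 202.8], [371.7, 201.6], [344.3, 185.5], [379.3, 183.6], [341.6, 222.9], [374.7, 221.0]]
side [[342.6, 256.2], [329.1, 251.7], [352.5, 267.3], [333.1, 245.4], [356.6, 260.8], [337.5, 247.1], [360.0, 261.8], [343.8, 223.0], [380.2, 245.5], [315.9, 270.8], [350.1, 294.8]]
```

View pics/c2.png

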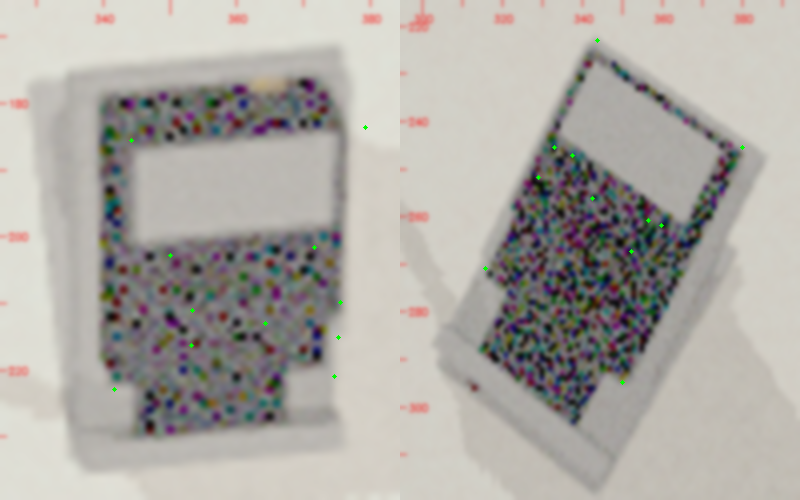

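Run:
```python
from h import *
t,s=cam("top"),cam("side"); r=lambda p:np.round(np.array(p)*1000,1)
ca,sa=np.cos(np.deg2rad(35)),np.sin(np.deg2rad(35))
L=lambda p:np.array((p[0]*ca-p[2]*sa,p[1],p[0]*sa+p[2]*ca+60))
for n,k,a,b in[("heel-",(54,-35,36),(376,181),(379.5,247)),("body-",(-42,-35,20),(372.7,219.5),(350.3,294.5)),("body+",(-42,35,20),(341.5,221.5),(317.3,271)),("tip+",(-68,25,12),(344.8,229.5),(315.5,288)),("tip-",(-68,-25,12),(367.3,228.5),(339.3,303.5)),("standtop",0,(257,186),(268,156))]:
    p,e=tri(t,a,s,b); print(n,r(p),"gap",r(e), "" if k==0 else ("expect z",L(k)[2].round(1),"rel",L(k)[:2].round(1),"top on plane",r(onz(t,*a,L(k)[2]/1000)),"side",r(onz(s,*b,L(k)[2]/1000))))
```

```text
heel- [ 597.3 -248.7  104.5] gap 0.3 ('expect z', np.float64(120.5), 'rel', array([ 23.6, -35. ]), 'top on plane', array([ 594.6, -244.8,  120.5]), 'side', array([ 586.1, -251.9,  120.5]))
body- [ 524.2 -252.8   44.4] gap 1.2 ('expect z', np.float64(52.3), 'rel', array([-45.9, -35. ]), 'top on plane', array([ 523.2, -250.5,   52.3]), 'side', array([ 520.6, -254.5,   52.3]))
body+ [ 519.9 -185.3   47.9] gap 0.3 ('expect z', np.float64(52.3), 'rel', array([-45.9,  35. ]), 'top on plane', array([ 519.4, -184.4,   52.3]), 'side', array([ 517.8, -186.6,   52.3]))
tip+ [ 504.7 -196.4   20.5] gap 0.7 ('expect z', np.float64(30.8), 'rel', array([-62.6,  25. ]), 'top on plane', array([ 503.8, -194.5,   30.8]), 'side', array([ 500.2, -199.3,   30.8]))
tip- [ 506.8 -245.1   25.4] gap 2.6 ('expect z', np.float64(30.8), 'rel', array([-62.6, -25. ]), 'top on plane', array([ 505.6, -243. ,   30.8]), 'side', array([ 505.3, -247. ,   30.8]))
standtop [579.8  -8.9 168.5] gap 2.6
```

Both views are self-consistent, but they differ by about 4–5 mm at known heights. I'll settle that against the fingers once they are in view, so I'm moving now, up first and then toward the latch.

```bash
cat >> h.py <<'E'
def go(x,y,z,ang=None):
    """dp/twist units from the present pose to a world target (tool x heading ang deg)"""
    o=robot.get_obs(); q=o["ee_rot"]; from scipy.spatial.transform import Rotation as R
    M=R.from_quat([q[1],q[2],q[3],q[0]]).as_matrix(); d=M.T@(np.array([x,y,z])-o["position"])/.04
    h=np.degrees(np.arctan2(M[1,0],M[0,0]))
    print("t %.2f pos"%o["clock"],np.round(o["position"]*1000,1),"head %.1f"%h,"tilt",np.round(M[2,2],4),"dp",np.round(d,3),"twist",None if ang is None else round(((h-ang+180)%360-180)/5,2),"w %.3f ff %.1f"%(o["width"],o["finger_force"]),"F",np.round(o["force"],1),"q6 %.2f"%o["joint_positions"][5])
E
python3 -m crank '[{"grip":1,"dp":[0,0,-1],"twist":0},{"grip":1,"dp":[0,0,-2],"twist":0},{"grip":1,"dp":[0.5,-0.5,-2.5],"twist":0},{"grip":1,"dp":[1.2,-1.1,-2.5],"twist":0},{"grip":1,"dp":[1.9,-1.8,-2.5],"twist":0},{"grip":1,"dp":[2.6,-2.5,-2.5],"twist":0},{"grip":1,"dp":[3.4,-3.2,-2.5],"twist":1},{"grip":1,"dp":[4.1,-3.9,-2.5],"twist":2},{"grip":1,"dp":[4.9,-4.6,-2.5],"twist":3},{"grip":1,"dp":[5.6,-5.3,-2.5],"twist":4.4}]'
python3 -c "
from h import *
go(.568,.217,.26,-3)"
```

```text
clock: 1.33
position: [0.3203, -0.2496, 0.2835]
ee_rot: [0.0, 1.0, -0.019, 0.001]
force: [0.7, 0.2, -0.1]
width: 1.001
finger_force: 0.0
t 1.33 pos [ 320.3 -249.6  283.5] head -2.2 tilt -1.0 dp [  5.74  -11.896   0.59 ] twist 0.16 w 1.001 ff 0.0 F [ 0.7  0.2 -0.1] q6 0.81
```

```bash
python3 -m crank '[{"grip":-0.2,"dp":[0.4,-0.9,0],"twist":0.1},{"grip":-0.2,"dp":[0.8,-1.8,0],"twist":0.1},{"grip":-0.2,"dp":[1.2,-2.6,0],"twist":0.1},{"grip":-0.2,"dp":[1.7,-3.5,0],"twist":0.1},{"grip":-0.2,"dp":[2.2,-4.4,0],"twist":0.1},{"grip":-0.2,"dp":[2.6,-5.3,0],"twist":0.1},{"grip":-0.2,"dp":[3,-6.2,0],"twist":0.1},{"grip":-0.2,"dp":[3.4,-7.1,0],"twist":0.1},{"grip":-0.2,"dp":[3.9,-8,0],"twist":0.1},{"grip":-0.2,"dp":[4.3,-8.9,0],"twist":0.1}]' >/dev/null
python3 -m crank '[{"grip":-0.2,"dp":[0.4,-0.9,0],"twist":0},{"grip":-0.2,"dp":[0.8,-1.8,0.5],"twist":0},{"grip":-0.2,"dp":[1.1,-2.5,1],"twist":0},{"grip":-0.2,"dp":[1.4,-3,2],"twist":0},{"grip":-0.2,"dp":[1.4,-3,3],"twist":0},{"grip":-0.2,"dp":[1.4,-3,3.4],"twist":0},{"grip":-0.2,"dp":[1.4,-3,3.4],"twist":0},{"grip":-0.2,"dp":[1.4,-3,3.4],"twist":0}]' >/dev/null
python3 - <<'E'
from h import *
go(.568,.217,.15,-3)
p=robot.get_obs()["position"]
t,s=cam("top"),cam("side")
print(proj(t,p),proj(s,p))
cv2.imwrite("pics/c3.png",np.hstack([crop(t,105,160,80,80,400,400),crop(s,140,90,90,90,400,400)]))
E
```

```text
t 2.83 pos [564.1 215.3 145.9] head -2.5 tilt -1.0 dp [ 0.095 -0.048 -0.102] twist 0.11 w 0.399 ff 0.0 F [ 0.1 -0.3  0.9] q6 1.88
[[142.77457581 195.92238003]] [[184.40001015 117.3839016 ]]
```

View pics/c3.png

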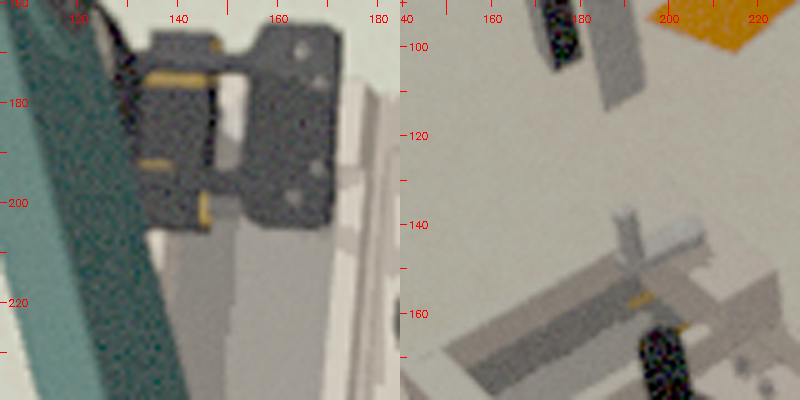

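Run:
```python
from h import *
p=robot.get_obs()["position"]
s,t=cam("side"),cam("top")
C=[(dx,dy) for dy in(-31.3,-18.8,18.8,31.3) for dx in(-8,8)]
px=proj(s,[p+np.array([a,b,0])/1000 for a,b in C])
for c,q in zip(C,px): print(c,q.round(1))
b=(160,85,50,50)
im=crop(s,*b,600,600,.45)
for q in px: cv2.circle(im,(int((q[0]+.5-b[0])*12),int((q[1]+.5-b[1])*12)),3,(0,255,0),-1)
cv2.imwrite("pics/c4.png",im)
```

```text
(-8, -31.3) [191.3 123.5]
(8, -31.3) [197.3 119.9]
(-8, -18.8) [187.5 120.9]
(8, -18.8) [193.5 117.4]
(-8, 18.8) [176.3 113.3]
(8, 18.8) [182.2 109.9]
(-8, 31.3) [172.6 110.9]
(8, 31.3) [178.6 107.5]
```

View pics/c4.png

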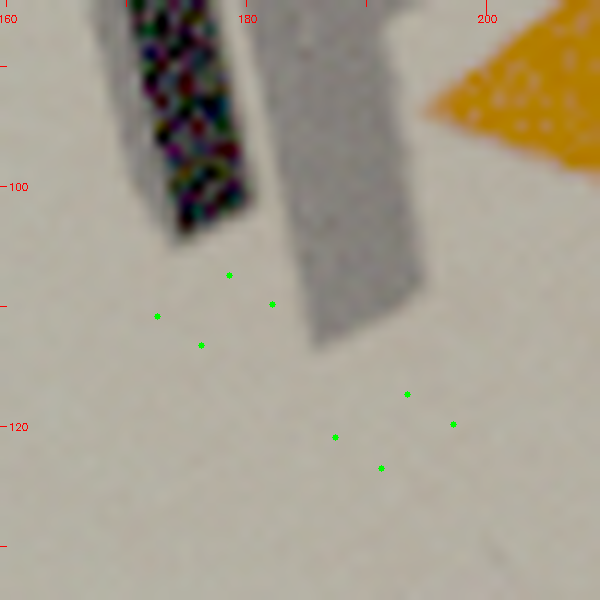

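Crop c4 shows the +y finger's pad ending at (174.5,104.5)–(180.5,101.5) and the other finger's outer face ending at (186,113.5)–(194.5,108.5). Both are about 9 px above the predicted tips, so the tips may draw back when open. I'll shut the gripper, where the TCP is exactly the tip, and measure numerically.

```bash
python3 -m crank '[{"grip":-1,"dp":[0,0,0],"twist":0},{"grip":-1,"dp":[0,0,0],"twist":0},{"grip":-1,"dp":[0,0,0],"twist":0},{"grip":-1,"dp":[0,0,0],"twist":0},{"grip":-1,"dp":[0,0,0],"twist":0},{"grip":-1,"dp":[0,0,0],"twist":0}]' >/dev/null
python3 - <<'E'
from h import *
o=robot.get_obs();p=o["position"];print(p,o["width"])
s,t=cam("side"),cam("top")
C=[(dx,dy) for dy in(-12.5,12.5) for dx in(-8,8)]
for c,q in zip(C,proj(s,[p+np.array([a,b,0])/1000 for a,b in C])): print(c,q.round(1))
g=cv2.cvtColor(s["image"],cv2.COLOR_RGB2GRAY)[90:130,165:210]
m=(g<85).astype(np.uint8); print(np.median(g))
for i,r in enumerate(m): print(90+i,''.join('#' if v else '.' for v in r))
# post reprojection
print("post top from top view:",proj(s,onz(t,148.5,197.5,.092)))
E
```

```text
[0.56479795 0.21534242 0.14706015] 0.018452328771654092
(-8, -12.5) [185.3 121.1]
(8, -12.5) [191.3 117.5]
(-8, 12.5) [177.9 116. ]
(8, 12.5) [183.8 112.6]
111.0
90 .......################............##########
91 .......################...........###########
92 ........###############.........#############
93 ........###############........##############
94 ........###############........##############
95 ........###############.........#############
96 .........##############............##########
97 .........###############.............########
98 .........###############.................####
99 .........###############....................#
100 .........###############.....................
101 ..........##############.....................
102 ..........##############.....................
103 ..........###############....................
104 ...........##############....................
105 ...........##############....................
106 ............#############....................
107 ............############.....................
108 .............##########.....................
[... 405 characters left out ...]
 .............................................
118 .............................................
119 .............................................
120 .............................................
121 .............................................
122 .............................................
123 .............................................
124 .............................................
125 .............................................
126 .............................................
127 .............................................
128 .............................................
129 .............................................
post top from top view: [[189.25509914 135.86177353]]
```

Run:
```python
from h import *
o=robot.get_obs();p=o["position"]
s,t=cam("side"),cam("top")
for z in(.244,.3,.35):
  print(z,proj(t,[[p[0]+a,p[1]-.0885,z] for a in(-.0375,.0375)]).round(1).tolist())
print(proj(t,[p]).round(1))
# finger tip apparent displacement: plane z known -> xy
for n,q in(("near",(181,111)),("right",(189.5,105.5)),("left",(176,105.5))): print(n,(onz(s,*q,p[2])*1000).round(1))
g=cv2.cvtColor(t["image"],cv2.COLOR_RGB2GRAY)[155:215,125:185]
for i,r in enumerate(g): print(155+i,''.join(' .:-=+*#%@'[min(9,v//14)] for v in r))
```

```text
0.244 [[178.7, 209.4], [179.5, 166.9]]
0.3 [[172.7, 205.9], [173.6, 160.5]]
0.35 [[166.6, 202.4], [167.7, 154.0]]
[[142.6 195.5]]
near [572.2 236.8 146.9]
right [596.9 238.6 146.9]
left [577.  260.4 146.9]
155 @@@@@@@@@@@@@@@@@@@@@@@@@@@@@@@@@@@@@@@@@@@@@@@@@@@@@@@@@@@@
156 @@@@@@@@@@@@@@@@@@@@@@@@@@@@@@@@@@@@@@@@@@@@@@@@@@@@@@@@@@@@
157 @@@@@@@@@@@@@@@@@@@@@@@@@@@@@@@@@@@@@@@@@@@@@@@@@@@@@@@@@@@@
158 @@@@@@@@@@@@@@@@@@@@@@@@@@@@@@@@@@@@@@@@@@@@@@@@@@@@@@@@@@@@
159 @@@@@@@@@@@@@@@@@@@@@@@@@@@@@@@@@@@@@@@@@@@@@@@@@@@@@@@@@@@@
160 #@@@@@@@@@@@@@@@@@@@@@@@@@@@@@@@@@@@@@@@@@@@@@@@@@@@@@@@@@@@
161 :#@@@@@@@@@@@@@@@@@@@@@@@@@@@@@@@@@@@@@@@@@@@@@@@@@@@@@@@@@@
162  -%@@@@@@@@@@@@@@@@@@@@@@@@@@@@@@@@@@@@@@@@@@@@@@@@@@@@@@@@@
163 . -%@@@@@@@@@@@@@@@@@@@@@@@@@@@@@@@@@@@@@@@@@@@@@@@@@@@@@@@@
164 -  =@@@@@@@@@@@@@@@@@@@@@@@@@@@@#+=-==--+++++#@@@@@@@@@@@@@@
165 =:  +#####%@@@@@@@@@@@@@@@@@@@@#-::.:.:.::::::+%@@@@@@@@@@@@
166 +:  .:-::::-#@@@@@@@@@@@@@@@@@@*:.:::::::::::.:-#@@@@@@@@@@@
167 =-.  .::.:..-*@@@@@@@@@@@@@@@@@=:::::::::::::::.+@@@@@@@@@@@
168 +=.  .:::::--*@@@@@@@@@@@@@@@@*::::::::=-::::
[... 2305 characters left out ...]
-%@#++++++++++++++**=:.::..........:+%@@@@#+%%#%%@
205 ..........=@@#++==++===+++=+*#*++==-=--:::::=+*#@@@@#+%@#%%@
206 ....:...:+@@@*+++++==+=+==+**##********+++++++*%%%%@*+%%#%%@
207 :...:....*@@@*++==+++++====*##****#**##***#****%%%%%+*%%#%@@
208 .....:...=@@@*+++====+++==+**#***##****#*##****%%%%%+*%##%@@
209 ::.......-@@@*++=++=+++++++********************%%%%%+#%##%%@
210 .........:#@@+++=+=+=++=+==********************@@@@#+#%##%%%
211 ..........*@%++++++++++=+=+**#*##***#*********#@@@@%+#%##%%%
212 ...:..:...=%%+++==+++++=+==*#*****#**#***#****#@@@@%+#%#%%%%
213 ...:.:....-%%++++=+++===+++*#**************#**%@@@@%+#%#%%%%
214 ....:......+*+*+=+=++==+++=***#***********#***%@@@@#+%%#%%%%
```

The shut tip looks about 21 mm above the reported TCP in the side view, while the horizontal position agrees. A careful pinch test on the post will settle it: the post's top is 92 mm, so at TCP z 0.075 the opening shows whether the tips reach it.

```bash
python3 -m crank '[{"grip":-0.2,"dp":[0,0,0],"twist":0},{"grip":-0.2,"dp":[0,0,0],"twist":0},{"grip":-0.2,"dp":[0,0,0],"twist":0},{"grip":-0.2,"dp":[0,0,0.5],"twist":0},{"grip":-0.2,"dp":[0,0,1],"twist":0},{"grip":-0.2,"dp":[0,0,1.4],"twist":0},{"grip":-0.2,"dp":[0,0,1.6],"twist":0},{"grip":-0.2,"dp":[0,0,1.75],"twist":0},{"grip":-0.2,"dp":[0,0,1.8],"twist":0},{"grip":-0.2,"dp":[0,0,1.8],"twist":0}]' 8
python3 -m crank '[{"grip":-1,"dp":[0,0,0],"twist":0},{"grip":-1,"dp":[0,0,0],"twist":0},{"grip":-1,"dp":[0,0,0],"twist":0},{"grip":-1,"dp":[0,0,0],"twist":0},{"grip":-1,"dp":[0,0,0],"twist":0}]' 8
```

```text
clock: 4.57
position: [0.565, 0.2154, 0.0752]
ee_rot: [0.0, 1.0, -0.022, 0.0]
force: [-0.2, -0.0, -0.4]
width: 0.401
finger_force: 0.0
clock: 4.98
position: [0.5651, 0.2154, 0.0756]
ee_rot: [-0.0, 1.0, -0.022, 0.0]
force: [-0.0, -0.3, 0.2]
width: 0.085
finger_force: 0.0
```

```bash
python3 -m crank '[{"grip":-1,"dp":[0,0,0],"twist":0},{"grip":-1,"dp":[0,0,0],"twist":0},{"grip":-1,"dp":[0,0,0],"twist":0}]' 8
python3 - <<'E'
from h import *
s=cam("side")
o=robot.get_obs();p=o["position"]
print(proj(s,[p+np.array([a,b,c])/1000 for a,b,c in((-8,-12.5,0),(8,-12.5,0),(-8,-12.5,21))]).round(1))
cv2.imwrite("pics/c5.png",crop(s,160,100,70,70,600,600,.45))
E
```

```text
clock: 5.23
position: [0.5648, 0.2154, 0.0751]
ee_rot: [0.0, 1.0, -0.022, 0.0]
force: [-0.1, 0.1, 0.9]
width: 0.008
finger_force: 0.0
[[190.5 147. ]
 [196.1 143.4]
 [189.1 139.8]]
```

View pics/c5.png

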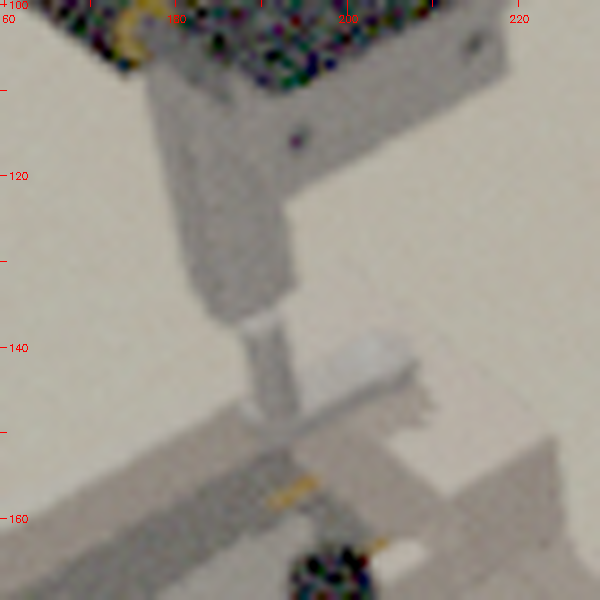

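Crop c5 shows the shut finger ends at about (187,137), just on top of the post. The physical tips therefore end about 20 mm above the reported TCP, and I'll allow for that from here on. Next I open, go 28 mm lower and pinch.

```bash
python3 -m crank '[{"grip":-0.2,"dp":[0.05,0,0],"twist":0},{"grip":-0.2,"dp":[0.05,0,0],"twist":0},{"grip":-0.2,"dp":[0.05,0,0],"twist":0},{"grip":-0.2,"dp":[0.05,0,0],"twist":0},{"grip":-0.2,"dp":[0.05,0,0.3],"twist":0},{"grip":-0.2,"dp":[0.05,0,0.5],"twist":0},{"grip":-0.2,"dp":[0.05,0,0.6],"twist":0},{"grip":-0.2,"dp":[0.05,0,0.7],"twist":0},{"grip":-0.2,"dp":[0.05,0,0.7],"twist":0}]' 8
python3 -m crank '[{"grip":-1,"dp":[0,0,0],"twist":0},{"grip":-1,"dp":[0,0,0],"twist":0},{"grip":-1,"dp":[0,0,0],"twist":0},{"grip":-1,"dp":[0,0,0],"twist":0},{"grip":-1,"dp":[0,0,0],"twist":0},{"grip":-1,"dp":[0,0,0],"twist":0},{"grip":-1,"dp":[0,0,0],"twist":0}]' 8
```

```text
clock: 6.03
position: [0.5657, 0.215, 0.0452]
ee_rot: [0.0, 1.0, -0.022, -0.001]
force: [-0.6, -0.6, -0.8]
width: 0.397
finger_force: 0.0
clock: 6.62
position: [0.567, 0.2155, 0.0476]
ee_rot: [-0.0, 1.0, -0.022, 0.0]
force: [-0.7, 0.1, 1.0]
width: 0.125
finger_force: 8.0
```

```bash
python3 -m crank '[{"grip":-1,"dp":[0.03,-0.16,0],"twist":0},{"grip":-1,"dp":[0.1,-0.3,0],"twist":0},{"grip":-1,"dp":[0.18,-0.43,0],"twist":0},{"grip":-1,"dp":[0.3,-0.55,0],"twist":0},{"grip":-1,"dp":[0.43,-0.63,0],"twist":0},{"grip":-1,"dp":[0.58,-0.69,0],"twist":0},{"grip":-1,"dp":[0.74,-0.72,0],"twist":0},{"grip":-1,"dp":[0.86,-0.72,0],"twist":0},{"grip":-1,"dp":[0.94,-0.71,0],"twist":0},{"grip":-1,"dp":[0.94,-0.71,0],"twist":0}]' 8
python3 -m crank '[{"grip":-1,"dp":[0,0,0],"twist":0},{"grip":-0.5,"dp":[0,0,0],"twist":0},{"grip":-0.4,"dp":[0,0,0],"twist":0},{"grip":-0.4,"dp":[0,0,-1],"twist":0},{"grip":-0.4,"dp":[0,0,-2],"twist":0},{"grip":-0.4,"dp":[0,0,-3],"twist":0},{"grip":-0.2,"dp":[0,0.3,-4],"twist":0},{"grip":-0.2,"dp":[-1,0.6,-5],"twist":0},{"grip":-0.2,"dp":[-2,1.5,-5.2],"twist":0},{"grip":-0.2,"dp":[-3,2.5,-5.2],"twist":0}]' 8
python3 -c "
from h import *
go(.532,-.219,.25,3)"
```

```text
clock: 7.45
position: [0.607, 0.244, 0.0471]
ee_rot: [-0.002, 1.0, -0.021, 0.001]
force: [-0.9, 4.4, 1.5]
width: 0.124
finger_force: 8.0
clock: 8.28
position: [0.5121, 0.1723, 0.255]
ee_rot: [-0.0, 1.0, -0.021, 0.003]
force: [0.4, -0.7, 1.3]
width: 0.4
finger_force: 0.0
t 8.28 pos [512.1 172.3 255. ] head -2.4 tilt -1.0 dp [0.911 9.753 0.128] twist -1.09 w 0.400 ff 0.0 F [ 0.4 -0.7  1.3] q6 1.83
```

Latch is open at about 1.75 rad. Next I go over to the pack and straddle the fin's 44 mm ends, so that the pack can keep its tilt and later pivot between the pads.

```bash
python3 -m crank '[{"grip":0.5,"dp":[0.1,1,0],"twist":0},{"grip":0.5,"dp":[0.2,2,0],"twist":0},{"grip":0.5,"dp":[0.4,3,0],"twist":0},{"grip":0.5,"dp":[0.5,4,0],"twist":0},{"grip":0.5,"dp":[0.6,5,0],"twist":0},{"grip":0.5,"dp":[0.8,6,0],"twist":-1},{"grip":0.5,"dp":[0.9,7,0],"twist":-1.1},{"grip":0.5,"dp":[1,8,0],"twist":-1.1},{"grip":0.5,"dp":[1.1,9,0],"twist":-1.1},{"grip":0.5,"dp":[1.1,9.7,0],"twist":-1.1}]' >/dev/null
python3 -m crank '[{"grip":0.5,"dp":[0,0,0],"twist":0},{"grip":0.5,"dp":[0,0,1],"twist":0},{"grip":0.5,"dp":[0,0,2],"twist":0},{"grip":0.5,"dp":[0,0,2],"twist":0},{"grip":0.5,"dp":[0,0,2],"twist":0}]' >/dev/null
python3 - <<'E'
from h import *
go(.540,-.218,.076,3)
s=cam("side");o=robot.get_obs();p=o["position"]
print(proj(s,[p+np.array([0,b,21])/1000 for b in(-48,-35,35,48)]).round(1))
cv2.imwrite("pics/c6.png",crop(s,285,170,110,110,600,600,.35))
E
```

```text
t 9.53 pos [ 536.1 -215.2  167.6] head 3.0 tilt -1.0 dp [0.114 0.084 2.29 ] twist 0.01 w 0.749 ff 0.0 F [ 0.2  0.7 -0. ] q6 1.04
[[380.  244.6]
 [372.1 239.3]
 [332.4 212.6]
 [325.5 208. ]]
```

View pics/c6.png

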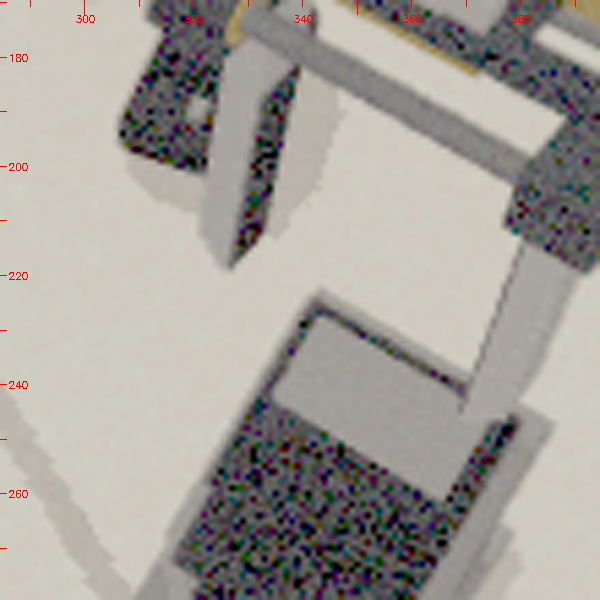

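Crop c6 shows the finger tips at (327,219) and (370,245), where the +21 mm tip offset puts them, straddling the pack. Now down and grip.

```bash
python3 -m crank '[{"grip":0.5,"dp":[0.1,0.06,0.8],"twist":0},{"grip":0.5,"dp":[0.1,0.06,1.4],"twist":0},{"grip":0.5,"dp":[0.1,0.06,1.8],"twist":0},{"grip":0.5,"dp":[0.1,0.06,2.1],"twist":0},{"grip":0.5,"dp":[0.1,0.06,2.2],"twist":0},{"grip":0.5,"dp":[0.1,0.06,2.2],"twist":0}]'
python3 -m crank '[{"grip":0.1,"dp":[0,0,0],"twist":0},{"grip":0.1,"dp":[0,0,0],"twist":0},{"grip":-0.1,"dp":[0,0,0],"twist":0},{"grip":-0.3,"dp":[0,0,0],"twist":0},{"grip":-0.6,"dp":[0,0,0],"twist":0},{"grip":-1,"dp":[0,0,0],"twist":0},{"grip":-1,"dp":[0,0,0],"twist":0},{"grip":-1,"dp":[0,0,0],"twist":0}]' 45
python3 -m crank '[{"grip":-1,"dp":[0,0,0],"twist":0},{"grip":-1,"dp":[0,0,0],"twist":0}]' 55
```

```text
clock: 10.08
position: [0.5443, -0.2193, 0.0855]
ee_rot: [0.001, 1.0, 0.027, 0.001]
force: [-0.9, -0.3, -1.3]
width: 0.751
finger_force: 0.0
clock: 10.75
position: [0.5437, -0.2181, 0.0847]
ee_rot: [-0.0, 1.0, 0.027, 0.001]
force: [0.4, 3.3, 5.3]
width: 0.455
finger_force: 45.0
clock: 10.92
position: [0.5437, -0.2181, 0.0847]
ee_rot: [-0.0, 1.0, 0.027, 0.001]
force: [0.6, 5.2, 5.5]
width: 0.459
finger_force: 55.0
```

Gripped at 43 mm, which is the fin's width. Lift, then swing past the robot side of the stand.

```bash
python3 -m crank '[{"grip":-1,"dp":[0,0,-0.3],"twist":0},{"grip":-1,"dp":[0,0,-0.8],"twist":0},{"grip":-1,"dp":[0,0,-1.4],"twist":0},{"grip":-1,"dp":[0,0,-2],"twist":0},{"grip":-1,"dp":[-0.3,0,-2.6],"twist":0},{"grip":-1,"dp":[-0.7,0,-3.2],"twist":0},{"grip":-1,"dp":[-1.2,-0.3,-3.7],"twist":0},{"grip":-1,"dp":[-1.7,-0.7,-4],"twist":0},{"grip":-1,"dp":[-2,-1.2,-4],"twist":0},{"grip":-1,"dp":[-2.1,-1.7,-4],"twist":0}]' 55
python3 - <<'E'
from h import *
go(.512,.2155,.25,-3)
s,t=cam("side"),cam("top")
p=robot.get_obs()["position"]
u,v=proj(s,[p])[0].astype(int); U,V=proj(t,[p])[0].astype(int); print(u,v,U,V)
cv2.imwrite("pics/c7.png",np.hstack([crop(s,max(0,u-60),max(0,v-60),120,130,400,433,.35),crop(t,U-60,V-60,120,130,400,433,.35)]))
E
```

```text
clock: 11.75
position: [0.4533, -0.1561, 0.2442]
ee_rot: [0.001, 1.0, 0.025, -0.001]
force: [0.4, 1.2, -4.6]
width: 0.464
finger_force: 54.9
t 11.75 pos [ 453.3 -156.1  244.2] head 2.8 tilt -1.0 dp [ 1.926 -9.204 -0.168] twist 1.17 w 0.464 ff 54.9 F [ 0.4  1.2 -4.6] q6 1.07
281 214 342 251
```

View pics/c7.png

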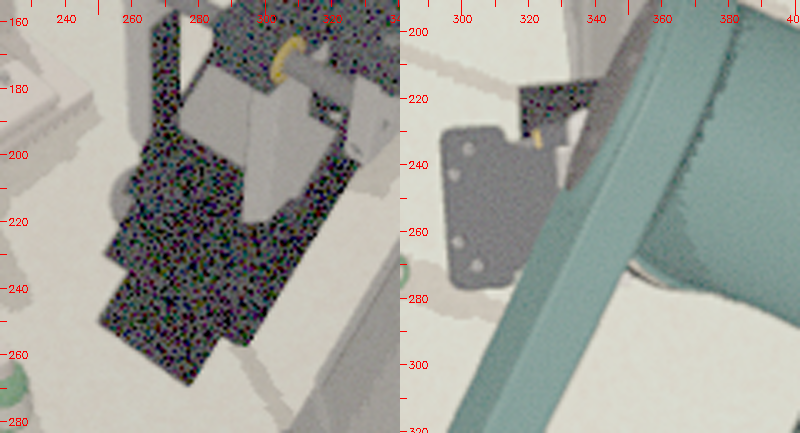

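Crop c7 shows the pack still tilted in the grip, with its tongue tip at (249.5,250.5)/(278.5,269.5) and body toe corners at (252,230)/(295,257.5). I'll compute the tilt from these.

```bash
cat >> h.py <<'E'
def onplane(c,uv,p0,n):
    o,d=ray(c,*uv); return o+d*(((p0-o)@n)/(d@n))
def packpose(c,pts,hd):
    """pts: pixel of tip+,tip-,body+,body- ; planes y=+-25,+-35 through TCP"""
    p=robot.get_obs()["position"]; h=np.radians(hd); ex=np.array([np.cos(h),np.sin(h),0]); ey=np.array([-ex[1],ex[0],0])
    Q=[]
    for uv,y in zip(pts,(25,-25,35,-35)):
        w=onplane(c,uv,p+ey*y/1000,ey)-p; Q.append(np.array([w@ex,w[2]])*1000)
    Q=np.array(Q); print("rel TCP x,z:",Q.round(1).tolist())
    for a,b in((0,2),(1,3)):
        v=Q[b]-Q[a]; th=np.arctan2(v[1],v[0])-np.arctan2(9,26)
        R=np.array([[np.cos(th),-np.sin(th)],[np.sin(th),np.cos(th)]])
        print("len %.1f (27.5) tilt %.1f"%(np.hypot(*v),np.degrees(th)),"origin rel TCP",(Q[a]-R@[-68,11]).round(1),(Q[b]-R@[-42,20]).round(1))
E
python3 - <<'E'
from h import *
s=cam("side"); packpose(s,[(249.5,250.5),(278.5,269.5),(252,230),(295,257.5)],2.8)
E
```

```text
rel TCP x,z: [[-41.2, -62.5], [-37.0, -64.7], [-23.6, -40.2], [-14.0, -51.3]]
len 28.4 (27.5) tilt 32.7 origin rel TCP [ 22. -35.] [ 22.5 -34.3]
len 26.6 (27.5) tilt 11.2 origin rel TCP [ 31.9 -62.3] [ 31.1 -62.8]
```

The +y corners, which are true top edges, give a tilt of about 33°, so the tilt held. I trust the top view for x and y, and will find z by touching the bay floor. Carry to above the bay.

```bash
python3 -m crank '[{"grip":-1,"dp":[0,-0.5,0],"twist":0},{"grip":-1,"dp":[0.1,-1.2,0],"twist":0},{"grip":-1,"dp":[0.1,-2,0],"twist":0},{"grip":-1,"dp":[0.1,-2.8,0],"twist":0},{"grip":-1,"dp":[0.2,-3.6,0],"twist":0},{"grip":-1,"dp":[0.2,-4.4,0],"twist":0},{"grip":-1,"dp":[0.3,-5.2,0],"twist":0},{"grip":-1,"dp":[0.3,-6,0],"twist":0.3},{"grip":-1,"dp":[0.6,-6.8,0],"twist":0.7},{"grip":-1,"dp":[1,-7.5,0],"twist":1.15}]' 55 >/dev/null
python3 -m crank '[{"grip":-1,"dp":[0.4,-0.6,0],"twist":0},{"grip":-1,"dp":[0.8,-1.2,0],"twist":0},{"grip":-1,"dp":[1,-1.7,0],"twist":0},{"grip":-1,"dp":[1,-1.7,0.5],"twist":0},{"grip":-1,"dp":[1,-1.7,1],"twist":0},{"grip":-1,"dp":[1,-1.7,1.6],"twist":0},{"grip":-1,"dp":[1,-1.7,2],"twist":0},{"grip":-1,"dp":[1,-1.7,2],"twist":0}]' 55 >/dev/null
python3 - <<'E'
from h import *
go(.516,.2152,.125,-3)
s,t=cam("side"),cam("top")
p=robot.get_obs()["position"]
u,v=proj(s,[p])[0].astype(int); print(u,v)
cv2.imwrite("pics/c8.png",np.hstack([crop(s,125,110,90,90,400,400,.4),crop(t,100,160,110,110,400,400,.4)]))
E
```

```text
t 13.40 pos [520.3 210.5 156.7] head -2.8 tilt -0.9999 dp [-0.105 -0.117  0.793] twist 0.05 w 0.460 ff 54.9 F [-0.7 -0.5 -5.4] q6 1.90
168 121
```

View pics/c8.png

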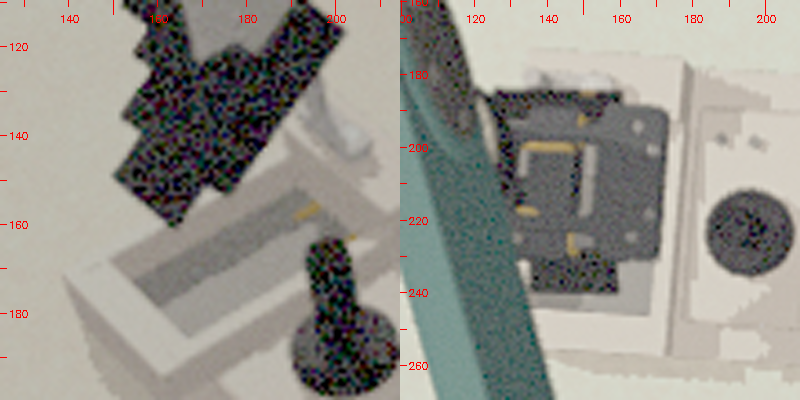

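Crop c8 shows the tongue tip in the top view at v≈240 between u≈136 and 159.5, above the bay's toe half, with the latch arm pointing aside. In the side view the tongue is at (151–170,150–160). That was my tenth picture, so I work by numbers from here. First the tongue in base coordinates from the top view.

Run:
```python
from h import *
t=cam("top"); h=np.radians(-2.96); R=np.array([[np.cos(h),-np.sin(h)],[np.sin(h),np.cos(h)]]); b=np.array([528.3,214.6])
p=robot.get_obs()["position"]
print("TCP in base",(R.T@(p[:2]*1000-b)).round(1))
g=cv2.GaussianBlur(cv2.cvtColor(t["image"],cv2.COLOR_RGB2GRAY),(3,3),0)
for v in(235,237): print(v,g[v,128:172].tolist())
for u in(142,147,152,156): print(u,g[230:250,u].tolist())
for uv in((136,239.5),(159.5,239.5),(147.8,239.8)):
    w=onz(t,*uv,.102); print(uv,(w*1000).round(1),"base",(R.T@(w[:2]*1000-b)).round(1))
# bay inner edges at wall-top level in row 250 & 246
print(g[243:262,150].tolist()); print(g[240,155:185].tolist())
```

```text
TCP in base [-4.6 -3. ]
235 [21, 21, 20, 27, 63, 108, 107, 58, 20, 13, 16, 15, 13, 14, 16, 16, 14, 13, 14, 14, 15, 13, 12, 14, 14, 14, 13, 10, 7, 10, 23, 51, 80, 94, 95, 94, 94, 93, 93, 92, 96, 115, 143, 156]
237 [22, 22, 21, 22, 38, 69, 80, 54, 25, 14, 13, 13, 13, 13, 10, 10, 13, 15, 13, 12, 14, 16, 16, 15, 12, 12, 15, 15, 13, 10, 16, 42, 77, 93, 95, 94, 93, 93, 93, 92, 97, 118, 144, 156]
142 [18, 14, 12, 11, 13, 16, 14, 10, 11, 30, 58, 69, 66, 66, 84, 122, 150, 156, 155, 154]
147 [21, 10, 9, 11, 14, 14, 12, 12, 13, 23, 47, 65, 68, 67, 71, 100, 141, 158, 156, 155]
152 [10, 12, 11, 10, 11, 14, 14, 12, 14, 32, 65, 89, 95, 93, 89, 104, 138, 156, 156, 155]
156 [16, 11, 12, 11, 7, 7, 10, 13, 15, 33, 67, 89, 94, 93, 93, 106, 133, 152, 156, 155]
(136, 239.5) [481.2 237.7 102. ] base [-48.3  20.6]
(159.5, 239.5) [481.1 189.8 102. ] base [-45.8 -27.2]
(147.8, 239.8) [480.5 213.6 102. ] base [-47.6  -3.5]
[85, 87, 106, 140, 157, 156, 155, 155, 155, 155, 156, 157, 149, 133, 126, 127, 126, 128, 139]
[66, 67, 64, 61, 69, 85, 93, 94, 94, 94, 93, 93, 92, 103, 128, 149, 157, 158, 143, 107, 92, 108, 115, 111, 123, 146, 156, 156, 155, 155]
```

Run:
```python
from h import *
t=cam("top"); h=np.radians(-2.96); R=np.array([[np.cos(h),-np.sin(h)],[np.sin(h),np.cos(h)]]); b=np.array([528.3,214.6])
B=lambda uv,z:(R.T@(onz(t,*uv,z)[:2]*1000-b)).round(1)
im=t["image"]; g=cv2.GaussianBlur(cv2.cvtColor(im,cv2.COLOR_RGB2GRAY),(3,3),0).astype(float)
def cross(a,thr,off):
    i=np.where((a[:-1]<thr)&(a[1:]>=thr))[0]
    return [off+k+(thr-a[k])/(a[k+1]-a[k]) for k in i]
for u in(142,150,158): 
    c=cross(g[241:250,u],122,241); print("lip",u,c,[B((u,v),.035) for v in c])
for v in(234,238,242,215):
    c=cross(g[v,163:176],122,163); print("-y wall",v,c,[B((k,v),.036) for k in c])
for v in(252,): print("toe-outer", [ (u,cross(-g[248:262,u],-140,248),[B((u,k),.036) for k in cross(-g[248:262,u],-140,248)]) for u in(145,155,165)])
```

```text
lip 142 [np.float64(245.06666666666666)] [array([-57.7,  24.4])]
lip 150 [np.float64(245.4857142857143)] [array([-57.7,   7. ])]
lip 158 [np.float64(245.91666666666666)] [array([-57.7, -10.5])]
-y wall 234 [np.float64(169.28571428571428)] [array([-31.1, -33.3])]
-y wall 238 [np.float64(169.08)] [array([-39.6, -33.4])]
-y wall 242 [np.float64(168.60714285714286)] [array([-48.2, -33. ])]
-y wall 215 [np.float64(171.85714285714286)] [array([ 10.1, -35.9])]
toe-outer [(145, [np.float64(255.25)], [array([-79.1,  16. ])]), (155, [np.float64(256.3333333333333)], [array([-80.2,  -5.8])]), (165, [np.float64(256.5882352941176)], [array([-79.7, -27.5])])]
```

Lip x agrees with the base fit, but the wall's inner edge and the joystick suggest the base is about 3–5 mm further toward +y. I'll fit long straight edges before descending.

Run:
```python
from h import *
t=cam("top"); h=np.radians(-2.96); R=np.array([[np.cos(h),-np.sin(h)],[np.sin(h),np.cos(h)]]); b=np.array([528.3,214.6])
B=lambda uv,z:(R.T@(onz(t,*uv,z)[:2]*1000-b))
G=cv2.cvtColor(t["image"],cv2.COLOR_RGB2GRAY).astype(float); 
def vline(name,rows,u0,u1,slope,z,sign):
    g=cv2.GaussianBlur(G,(0,0),1.0); d=np.gradient(g,axis=1)*sign; P=[]
    for v in rows:
        c=(rows[0]-v)*slope; a=int(u0+c); e=d[v,a:a+(u1-u0)]; k=int(e.argmax())
        if e[k]<3: continue
        w=e[max(0,k-1):k+2]; P.append((a+max(0,k-1)+(w*np.arange(len(w))).sum()/w.sum(),v))
    P=np.array(P); f=np.polyfit(P[:,1],P[:,0],1); r=P[:,0]-np.polyval(f,P[:,1]); ok=abs(r)<1; f=np.polyfit(P[ok,1],P[ok,0],1)
    Q=[B((np.polyval(f,v),v),z) for v in(rows[0],rows[-1])]; dd=Q[0]-Q[1]
    print(name,len(P),ok.sum(),"rms %.2f"%np.std(P[ok,0]-np.polyval(f,P[ok,1])),"ends",np.round(Q,1).tolist(),"yaw add %.2f"%np.degrees(np.arctan2(dd[1],dd[0])))
vline("-y wall inner",range(208,243),165,177,.09,.036,1)
vline("-y wall outer",range(205,254),172,182,.09,.036,-1)
vline("heel block -y",range(178,191),175,184,.13,.052,-1)
for z in(0.0,.015): vline("base edge y-130",range(190,255),208,221,.07,z,-1)
vline("base edge pos grad",range(190,255),208,221,.07,.015,1)
# heel/top rows: print raw for joystick disc centre
m=(G<45).astype(np.uint8); n,l,s,c=cv2.connectedComponentsWithStats(m[200:250,178:215]); k=1+s[1:,4].argmax(); print("disc px",c[k]+[178,200],s[k], B(c[k]+[178,200],.025).round(1))
```

```text
-y wall inner 35 35 rms 0.22 ends [[25.3, -34.9], [-48.2, -33.5]] yaw add -1.10
-y wall outer 49 49 rms 0.09 ends [[32.3, -44.2], [-71.2, -42.7]] yaw add -0.84
heel block -y 13 13 rms 0.14 ends [[89.0, -44.8], [62.9, -44.8]] yaw add 0.02
base edge y-130 63 47 rms 0.19 ends [[73.7, -118.3], [-69.3, -115.4]] yaw add -1.19
base edge y-130 63 47 rms 0.19 ends [[71.6, -120.0], [-69.4, -117.1]] yaw add -1.19Traceback (most recent call last):
  File "<stdin>", line 18, in <module>
  File "<stdin>", line 11, in vline
    raise TypeError("expected non-empty vector for x")
TypeError: expected non-empty vector for x
```

Refined base pose: origin (528.7, 218.5) mm, yaw −3.85°. Now shift, align and descend to just above the floor.

```bash
python3 -c "
from h import *
go(.5207,.2183,.085,-3.85)"
python3 -m crank '[{"grip":-1,"dp":[0,-0.2,0],"twist":0.2},{"grip":-1,"dp":[0,-0.2,0],"twist":0.2},{"grip":-1,"dp":[0,-0.2,0.4],"twist":0.2},{"grip":-1,"dp":[0,-0.2,0.8],"twist":0.2},{"grip":-1,"dp":[0,-0.2,1.2],"twist":0.2},{"grip":-1,"dp":[0,-0.2,1.5],"twist":0.2},{"grip":-1,"dp":[0,-0.2,1.75],"twist":0.2},{"grip":-1,"dp":[0,-0.2,1.75],"twist":0.2},{"grip":-1,"dp":[0,-0.2,1.75],"twist":0.2}]' 55
python3 -c "
from h import *
go(.5207,.2183,.075,-3.85)"
```

```text
t 13.65 pos [524.1 212.3 165.3] head -2.7 tilt -1.0 dp [-0.098 -0.145  2.006] twist 0.22 w 0.458 ff 54.9 F [ 0.6 -0.2 -3.6] q6 1.90
clock: 14.4
position: [0.5231, 0.2202, 0.0934]
ee_rot: [0.0, 0.999, -0.032, -0.0]
force: [-0.0, -0.5, -3.3]
width: 0.459
finger_force: 54.9
t 14.40 pos [523.1 220.2  93.4] head -3.7 tilt -1.0 dp [-0.057  0.051  0.461] twist 0.03 w 0.459 ff 54.9 F [-0.  -0.5 -3.3] q6 1.93
```

The earlier reading was taken mid-settle. The tongue is now near wall-top height, so a relative measurement in the top view is accurate.

```bash
cat >> h.py <<'E'
def toe(z,rows=(236,243),show=False):
    t=cam("top"); h=np.radians(-3.85); R=np.array([[np.cos(h),-np.sin(h)],[np.sin(h),np.cos(h)]]); b=np.array([528.7,218.5])
    B=lambda uv,z:(R.T@(onz(t,*uv,z)[:2]*1000-b))
    G=cv2.GaussianBlur(cv2.cvtColor(t["image"],cv2.COLOR_RGB2GRAY).astype(float),(3,3),0)
    p=robot.get_obs()["position"]; print("TCP base",(R.T@(p[:2]*1000-b)).round(1),(p[2]*1000).round(1))
    if show:
        for v in range(222,250,2): print(v,' '.join('%3d'%x for x in G[v,124:176:2]))
    for v in range(*rows):
        a=np.where(G[v,140:175]>40)[0]; e=np.where(G[v,120:150][::-1]>40)[0]
        if len(a) and len(e): print(v,"R",140+a[0],B((139.5+a[0],v),z).round(1),"L",149-e[0],B((149.5-e[0],v),z).round(1))
    for u in(145,150,155):
        c=G[225:255,u]; k=np.where((c[:-1]<40)&(c[1:]>=40))[0]; print("tip",u,[(225+i+(40-c[i])/(c[i+1]-c[i])).round(2) for i in k],[B((u,225+i+(40-c[i])/(c[i+1]-c[i])),z).round(1).tolist() for i in k])
E
python3 -c "
from h import *
toe(.039,show=True)"
```

```text
TCP base [-5.1  1.6] 94.3
222  21  22  22  23  19  22  25  38  43  37  23  25  23  20  28  51  28  24  24  24  22  23  24  46  31  60
224  23  18  20  21  21  22  23  21  21  23  23  24  22  24  23  24  24  23  24  23  24  22  22  29  25  65
226  21  22  22  23  22  22  26  29  21  22  22  20  20  32  27  26  22  23  23  21  22  29  25  23  21  74
228  23  23  21  21  21  24  25  30  25  25  23  22  22  60  54  51  34  23  24  22  27  46  28  24  23  85
230  22  21  22  22  23  25  21  22  24  24  20  25  22  63  45  34  28  24  25  23  26  29  25  23  23  85
232  21  22  21  23  22  21  22  21  17  20  19  17  19  34  25  15  13  20  24  23  21  22  23  20  36  92
234  21  21  23  21  23  23  21  18  10  10   8   9   8  11  10  13  10   9  16  46  57  53  52  60  86  97
236  23  22  23  23  22  21  24  19  15  14  14  14  16  12  14  13  11  11  12  53  69  67  70 107 120  97
238  23  20  23  21  22  19  20  20  17  14  10  15   9  11  10  13  14  13  14  48  69  66  73 117 122  92
240  30  21  24  22  23  23  21  23  27  33  28  30  28  26  30  32  27  21  19  48  67  67  82 147 15
[... 248 characters left out ...]
1  20  23  31 120 146 141 139 139 137 136 125 116 110 102  95  88 109 155 148  96
248  56  30  20  21  22  23  21  21  20 109 154 154 154 154 154 154 154 154 155 156 156 155 154 155 146  92
236 R 162 [-36.2 -21.8] L 122 [-41.7  62.9]
237 R 162 [-38.3 -22. ] L 122 [-43.9  62.7]
238 R 162 [-40.4 -22.2] L 122 [-46.   62.5]
239 R 162 [-42.5 -22.4] L 122 [-48.2  62.2]
240 R 162 [-44.7 -22.6] L 123 [-50.2  59.8]
241 R 141 [-49.8  22.7] L 149 [-48.5   3.2]
242 R 140 [-52.1  24.6] L 149 [-50.7   3. ]
tip 145 [np.float64(240.42)] [[-47.9, 13.0]]
tip 150 [np.float64(226.51), np.float64(240.42)] [[-17.5, 4.9], [-47.2, 2.2]]
tip 155 [np.float64(227.55), np.float64(240.29)] [[-19.0, -6.1], [-46.2, -8.6]]
```

The tongue is centred about +2.6 mm off in y, with its tip at x ≈ −47. Correct this and approach the floor.

```bash
python3 -m crank '[{"grip":-1,"dp":[-0.08,0.065,0],"twist":0},{"grip":-1,"dp":[-0.08,0.065,0.1],"twist":0},{"grip":-1,"dp":[-0.08,0.065,0.2],"twist":0},{"grip":-1,"dp":[-0.08,0.065,0.3],"twist":0},{"grip":-1,"dp":[-0.08,0.065,0.35],"twist":0},{"grip":-1,"dp":[-0.08,0.065,0.35],"twist":0},{"grip":-1,"dp":[-0.08,0.065,0.35],"twist":0}]' 55
python3 -m crank '[{"grip":-1,"dp":[0,0,0.05],"twist":0},{"grip":-1,"dp":[0,0,0.05],"twist":0},{"grip":-1,"dp":[0,0,0.05],"twist":0}]' 55
python3 -c "
from h import *
toe(.027,rows=(236,243,2))" 2>&1 | tail -8
```

```text
clock: 15.03
position: [0.5196, 0.2179, 0.0791]
ee_rot: [0.0, 0.999, -0.032, -0.0]
force: [-0.3, -0.5, -3.6]
width: 0.459
finger_force: 54.9
clock: 15.28
position: [0.5198, 0.218, 0.0774]
ee_rot: [0.0, 0.999, -0.032, -0.0]
force: [-0.6, 0.6, -4.0]
width: 0.462
finger_force: 54.9
TCP base [-8.8 -1.1] 77.5
236 R 165 [-35.3 -25.8] L 126 [-40.8  57.6]
238 R 165 [-39.6 -26.2] L 126 [-45.1  57.2]
240 R 165 [-43.9 -26.6] L 127 [-49.3  54.5]
242 R 164 [-48.4 -24.8] L 127 [-53.6  54.1]
tip 145 [np.float64(242.4)] [[-51.9, 15.6]]
tip 150 [np.float64(242.24)] [[-50.9, 4.7]]
tip 155 [np.float64(229.51), np.float64(242.41)] [[-22.7, -3.8], [-50.5, -6.3]]
```

```bash
python3 -m crank '[{"grip":-1,"dp":[0,0,0.06],"twist":0},{"grip":-1,"dp":[0,0,0.06],"twist":0},{"grip":-1,"dp":[0,0,0.06],"twist":0}]' 55 | sed -n 2,4p
python3 -m crank '[{"grip":-1,"dp":[0,0,0.06],"twist":0},{"grip":-1,"dp":[0,0,0.06],"twist":0},{"grip":-1,"dp":[0,0,0.06],"twist":0}]' 55| sed -n 2,4p
```

```text
position: [0.5196, 0.2179, 0.0748]
ee_rot: [0.0, 0.999, -0.032, -0.0]
force: [0.5, 0.7, -4.0]
position: [0.5198, 0.2179, 0.0726]
ee_rot: [0.0, 0.999, -0.032, -0.0]
force: [0.7, 0.4, -3.8]
```

```bash
python3 -c "
from h import *
toe(.020,rows=(238,245,2))" 2>&1 | tail -8; python3 -m crank '[{"grip":-1,"dp":[0,0,0.06],"twist":0},{"grip":-1,"dp":[0,0,0.06],"twist":0},{"grip":-1,"dp":[0,0,0.06],"twist":0}]' 55 | sed -n 2,4p
```

```text
TCP base [-8.9 -1.2] 72.6
238 R 165 [-39.4 -24.8] L 127 [-44.8  57. ]
240 R 165 [-43.8 -25.1] L 128 [-49.   54.3]
242 R 165 [-48.1 -25.5] L 128 [-53.4  53.9]
244 R 145 [-55.3  18.1] L 149 [-54.6   7.1]
tip 145 [np.float64(242.71)] [[-52.5, 17.2]]
tip 150 [np.float64(242.33)] [[-50.9, 6.3]]
tip 155 [np.float64(229.02), np.float64(242.49)] [[-21.3, -2.1], [-50.5, -4.7]]
position: [0.521, 0.218, 0.0717]
ee_rot: [-0.0, 0.999, -0.033, 0.002]
force: [1.5, -0.4, 1.7]
```

Floor contact came at TCP z 0.072, matching the nominal geometry. Raise about 3 mm and slide the tongue under the lip.

```bash
python3 -m crank '[{"grip":-1,"dp":[0,0,-0.09],"twist":0},{"grip":-1,"dp":[0,0,-0.09],"twist":0},{"grip":-1,"dp":[-0.1,0,-0.09],"twist":0},{"grip":-1,"dp":[-0.2,0,-0.09],"twist":0},{"grip":-1,"dp":[-0.2,0,-0.09],"twist":0}]' 55 | sed -n 2,4p
python3 -m crank '[{"grip":-1,"dp":[-0.1,0,0],"twist":0},{"grip":-1,"dp":[-0.15,0,0],"twist":0},{"grip":-1,"dp":[-0.15,0,0],"twist":0},{"grip":-1,"dp":[-0.15,0,0],"twist":0}]' 55 | sed -n 2,4p
python3 -c "
from h import *
toe(.020,rows=(238,245,2))" 2>&1 | tail -8
```

```text
position: [0.5101, 0.2185, 0.0729]
ee_rot: [0.0, 0.999, -0.032, -0.001]
force: [0.4, -1.1, -3.8]
position: [0.5057, 0.2189, 0.0739]
ee_rot: [0.0, 0.999, -0.032, 0.0]
force: [-0.2, 0.4, -3.8]
TCP base [-22.8  -1.1] 73.9
238 R 153 [-41.2   1.7] L 123 [-45.4  65.8]
240 R 152 [-45.6   3.5] L 124 [-49.6  63.2]
244 R 143 [-55.6  22.5] L 143 [-55.5  20.3]
tip 145 [np.float64(231.55), np.float64(244.11)] [[-28.2, 19.5], [-55.5, 17.0]]
tip 150 [np.float64(244.41)] [[-55.4, 5.9]]
tip 155 [np.float64(237.49), np.float64(244.53)] [[-39.7, -3.7], [-55.0, -5.1]]
```

The tongue is under the lip: the dark edge now ends at the lip edge and the tip is at x ≈ −64.5 mm, with no contact force. Next I swing the heel down in stages with a lighter grip, letting the pack pivot between the pads.

```bash
python3 -m crank '[{"grip":-1,"dp":[0,0,0],"twist":0},{"grip":-1,"dp":[0.07,0.0,0.03],"twist":0},{"grip":-1,"dp":[0.14,0,0.06],"twist":0},{"grip":-1,"dp":[0.21,0,0.1],"twist":0},{"grip":-1,"dp":[0.28,0,0.13],"twist":0},{"grip":-1,"dp":[0.35,0,0.19],"twist":0},{"grip":-1,"dp":[0.42,0,0.25],"twist":0},{"grip":-1,"dp":[0.48,0,0.31],"twist":0},{"grip":-1,"dp":[0.48,0,0.31],"twist":0},{"grip":-1,"dp":[0.48,0,0.31],"twist":0}]' 25
python3 -c "
from h import *
toe(.020,rows=(238,245,2))" 2>&1 | tail -8
```

```text
clock: 17.77
position: [0.5271, 0.2178, 0.063]
ee_rot: [-0.0, 0.999, -0.033, 0.002]
force: [3.9, -0.1, 2.9]
width: 0.465
finger_force: 25.0
TCP base [-1.6 -0.8] 63.0
238 R 165 [-39.4 -24.8] L 130 [-44.4  50.3]
240 R 165 [-43.8 -25.1] L 131 [-48.6  47.7]
242 R 165 [-48.1 -25.5] L 131 [-52.9  47.2]
244 R 165 [-52.4 -25.9] L 132 [-57.1  44.6]
tip 145 [] []
tip 150 [np.float64(244.37)] [[-55.3, 5.9]]
tip 155 [np.float64(226.59), np.float64(244.46)] [[-15.9, -1.6], [-54.8, -5.1]]
```

The edge still ends at the lip, so the pack is pivoting. Continue down.

```bash
python3 -m crank '[{"grip":-1,"dp":[0.06,0,0.05],"twist":0},{"grip":-1,"dp":[0.12,0,0.1],"twist":0},{"grip":-1,"dp":[0.18,0,0.16],"twist":0},{"grip":-1,"dp":[0.23,0,0.21],"twist":0},{"grip":-1,"dp":[0.27,0,0.26],"twist":0},{"grip":-1,"dp":[0.31,0,0.31],"twist":0},{"grip":-1,"dp":[0.34,0,0.36],"twist":0},{"grip":-1,"dp":[0.34,0,0.36],"twist":0}]' 25
python3 -c "
from h import *
toe(.020,rows=(238,245,3))" 2>&1 | tail -7
```

```text
clock: 18.48
position: [0.5379, 0.2172, 0.051]
ee_rot: [-0.0, 0.999, -0.032, -0.0]
force: [-4.9, -1.0, 17.0]
width: 0.466
finger_force: 25.0
TCP base [ 9.3 -0.7] 51.0
238 R 166 [-39.3 -26.9] L 135 [-43.6  39.2]
241 R 165 [-45.9 -25.3] L 136 [-50.   36.4]
244 R 165 [-52.4 -25.9] L 137 [-56.4  33.5]
tip 145 [] []
tip 150 [] []
tip 155 [np.float64(244.42)] [[-54.7, -5.1]]
```

The force reading suggests the heel is touching the heel block's edge. Ease up, shift 4 mm toward the toe and press again.

```bash
python3 -m crank '[{"grip":-1,"dp":[0,0,-0.1],"twist":0},{"grip":-1,"dp":[-0.06,0,-0.1],"twist":0},{"grip":-1,"dp":[-0.12,0,-0.1],"twist":0},{"grip":-1,"dp":[-0.12,0,-0.1],"twist":0}]' 20 | sed -n 2,4p
python3 -m crank '[{"grip":-1,"dp":[0,0,0.05],"twist":0},{"grip":-1,"dp":[0.02,0,0.1],"twist":0},{"grip":-1,"dp":[0.04,0,0.13],"twist":0},{"grip":-1,"dp":[0.04,0,0.13],"twist":0}]' 15
```

```text
position: [0.5343, 0.2171, 0.0514]
ee_rot: [-0.0, 0.999, -0.033, 0.001]
force: [4.4, -0.1, 3.4]
clock: 19.2
position: [0.5385, 0.2167, 0.0478]
ee_rot: [-0.0, 0.999, -0.033, 0.004]
force: [7.0, -2.9, 6.6]
width: 0.462
finger_force: 15.0
```

```bash
python3 -m crank '[{"grip":-1,"dp":[0.05,0,0.03],"twist":0},{"grip":-1,"dp":[0.08,0,0.06],"twist":0},{"grip":-1,"dp":[0.08,0,0.1],"twist":0},{"grip":-1,"dp":[0.08,0,0.12],"twist":0},{"grip":-1,"dp":[0.08,0,0.12],"twist":0}]' 8
python3 - <<'E'
from h import *
toe(.025,rows=(238,245,3),show=True)
E
```

```text
clock: 19.62
position: [0.5395, 0.2166, 0.0413]
ee_rot: [0.0, 0.999, -0.033, 0.001]
force: [4.6, -0.3, 2.7]
width: 0.466
finger_force: 8.0
TCP base [10.9 -1.1] 41.3
222  63  62  62  62  60  37  21  22  21  23  24  20  23  24  23  24  24  44  68  48  41  24  23  23  27  39
224  72  62  62  62  62  45  21  22  21  22  23  21  21  23  22  23  25  37  52  20  22  24  24  24  23  24
226  80  61  62  63  64  52  25  21  22  23  22  23  18  16  14  15  15  13  18  14  12  12  15  40  59  50
228  96  61  62  61  62  56  30  21  20  23  24  23  24  17  14  14  13  15  16  14  13  14  12  77 121 108
230 122  62  61  62  63  59  35  21  21  20  22  21  22  20  21  18  18  19  20  18  14  18  15 101 143 115
232 136  65  62  62  62  61  43  25  23  22  24  23  22  21  18  19  19  20  18  20  18  19  20 123 158 132
234 144  77  61  63  62  62  48  24  22  21  21  22  23  21  21  19  20  19  17  19  18  19  23 133 158 126
236 156  86  60  62  62  62  55  28  20  23  22  21  23  22  19  18  21  20  17  19  19  18  22 132 158 117
238 159 103  62  62  63  62  58  34  21  24  22  20  21  22  20  17  16  17  18  21  19  17  31 137 159 112
240 164 126  61  61  62  63  62  39  21  21  22  20  22  22  19  13  12  15  17  15  22  37  56 145 158 107
242 164 139  71  61  62  62  63  46  23  22  22  22  22  22  21  19  16  18  18  21  35  68  86 152 155 102
244 165 151  79  62  62  62  64  52  25  23  23  22  24  23  21  21  21  19  19  17  41  66  91 156 153 101
246 163 159  96  62  63  61  62  57  31  21  22  23  24  21  27 107 118 104  97  82  85  88 111 156 150  97
248 160 160 114  62  61  63  61  61  37  23  23  22  23  23  22 109 157 157 158 158 158 157 156 156 147  93
238 R 169 [-39.  -34.5] L 137 [-43.5  33.5]
241 R 165 [-46.  -26.4] L 138 [-49.8  30.6]
244 R 164 [-52.7 -24.7] L 138 [-56.3  30. ]
tip 145 [] []
tip 150 [] []
tip 155 [np.float64(244.4)] [[-54.8, -6.2]]
```

The pack appears down. Release, lift clear and check where it lies.

```bash
python3 -m crank '[{"grip":0.3,"dp":[0,0,0],"twist":0},{"grip":0.3,"dp":[0,0,0],"twist":0},{"grip":0.3,"dp":[0,0,0],"twist":0},{"grip":0.3,"dp":[0,0,-0.5],"twist":0},{"grip":0.3,"dp":[0,0,-1.2],"twist":0},{"grip":0.3,"dp":[0,0,-2],"twist":0},{"grip":0.3,"dp":[0,0,-3],"twist":0},{"grip":0.3,"dp":[-1,0,-4],"twist":0},{"grip":0.3,"dp":[-2,0,-5],"twist":0},{"grip":0.3,"dp":[-3,0,-5],"twist":0}]' 8
python3 -m crank '[{"grip":0.3,"dp":[-1,1,0],"twist":0},{"grip":0.3,"dp":[-2,2,0],"twist":0},{"grip":0.3,"dp":[-3,3,0],"twist":0},{"grip":0.3,"dp":[-3.5,4,0],"twist":0},{"grip":0.3,"dp":[-3.5,4,0],"twist":0},{"grip":0.3,"dp":[-3.5,4,0],"twist":0}]' 8 | sed -n 2,2p
python3 - <<'E'
from h import *
t=cam("top"); G=cv2.cvtColor(t["image"],cv2.COLOR_RGB2GRAY)
for v in range(172,262,2): print(v,''.join(' .:-=+*#%@'[min(9,int(x)//17)] for x in G[v,122:190]))
s=cam("side"); S=cv2.cvtColor(s["image"],cv2.COLOR_RGB2GRAY)
for v in range(128,206,2): print(v,''.join(' .:-=+*#%@'[min(9,int(x)//14)] for x in S[v,135:235]))
E
```

```text
clock: 20.5
position: [0.4407, 0.2233, 0.2365]
ee_rot: [-0.001, 0.999, -0.033, 0.001]
force: [-0.5, 0.0, 0.1]
width: 0.651
finger_force: 0.0
position: [0.2865, 0.0699, 0.2334]
172 %%%%%%%%%%%%%%%%%%%%%%%%%%%%%%%%%%%%%%%%%%%%%%%%%%%%%%%%%%%%%%%%%%%%
174 %%%%%%%%%%%%%%%#######%%####%%%#########%###%%%%%%%%%%%%%%%%%%%%%%%%
176 %%%%%%%%%%%%%%%%%%%%%%%%%%%%%%%%%%%%%%%%%%%%%%%#%%##%####%%%%%%%%%%%
178 %%%%%%%%%%%%#####%%%%%%%%%%%%%%%%%%%%%%%%%%%%%%%%%%%%%%#-=*##%%##%%%
180 %%%%%%%%%%%##***+==****#*######**##*#%%%%%%%%%%%%%%%%%%*---**#*%%%%%
182 %%%%%%%%%%%%#***=---=++*****##%###**=+*%%%%%%%%%%%%%%%%+--=*********
184 %%%%%%%%%%%%%#+-----=====+=+%#%#####+=+****%%%%%%%%%%%%+--=*********
186 %%%%%%%%%%%%%#*++=++++++=+++++=++*#*=+******%%%%%%%%%%%=--+*********
188 %%%%%%%%%%%%%%%%%##***++++++++++===+******##%%%%%%%%%%#=--+*********
190 %%%%%%%%%%%#****#####%%##%%#***************#%%%%%%%%%%#---**++++++++
192 %%%%%%%%%%%%%%#*+=-================+++++=+=++*****####*--=**+*******
194 %%%%%%%%%%%%%%%%*:.::::::-:----------======+++++===+++++==**+*******
196 %%%%%%%%%%%%%%%%+.-=============-----::::...
[... 5755 characters left out ...]
+=========-=+*######%####+ ........      .       -=+#####*++==-=+++===
194 #############+++++++=====+*+=====-=====+*#%#%#####%%####+  .... .             =+++***++====+++====+=
196 #%###########*++++++++=============++++**################+   .             .-=++++++====++++===+==++
198 ###############+++++++++==========++++++=*################*=-.     .   .:===++++====++++=======+++++
200 ####%#%%#########+++++++++====+++++++++++=++*###%##########*++++=====++++++++===+++++=======++++++++
202 #%########%#########+++++++==++++++++++++++++*#########%####***++++++++++++==+=++++===+=++++++++++++
204 ######################++++++++=++++=+++++**++=+*#################*++++++==++++++======++++++++++++++
```

The printed views show the pack lying within the bay walls, the label facing up, toe at the lip and heel by the heel block. Check numerically that it lies flat.

Run:
```python
from h import *
t,s=cam("top"),cam("side"); h=np.radians(-3.85); R=np.array([[np.cos(h),-np.sin(h)],[np.sin(h),np.cos(h)]]); b=np.array([528.7,218.5])
def B(w): w=np.array(w)*1000; return np.r_[R.T@(w[:2]-b),w[2]].round(1)
print("heel far -y corner: top plane",B(onz(t,171,195.5,.05)),"side plane",B(onz(s,205.5,157,.05)),"tri",B(tri(t,(171,195.5),s,(205.5,157))[0]))
print("body toe -y corner z34:",B(onz(t,168.5,239.5,.034)))
print("label far/near edge z50", B(onz(t,150,194.5,.05)),B(onz(t,150,209.7,.05)))
G=cv2.GaussianBlur(cv2.cvtColor(t["image"],cv2.COLOR_RGB2GRAY).astype(float),(3,3),0)
for u in(145,152,160,166): print(u,G[188:200,u].astype(int).tolist(), G[236:248,u].astype(int).tolist())
for v in(202,206,214,222,234): print(v,G[v,132:148].astype(int).tolist(),G[v,164:178].astype(int).tolist())
```

```text
heel far -y corner: top plane [ 51.2 -36.9  50. ] side plane [ 47.6 -39.1  50. ] tri [ 50.8 -35.5  45.6]
body toe -y corner z34: [-42.5 -36.6  34. ]
label far/near edge z50 [50.5  8.7 50. ] [17.8  5.7 50. ]
145 [98, 118, 121, 99, 78, 65, 49, 48, 67, 80, 81, 81] [17, 15, 11, 8, 12, 15, 12, 12, 33, 82, 128, 142]
152 [94, 102, 102, 93, 84, 77, 55, 43, 61, 79, 82, 81] [14, 15, 15, 12, 11, 16, 17, 12, 17, 59, 118, 141]
160 [105, 105, 106, 102, 88, 75, 62, 47, 50, 69, 80, 81] [14, 13, 13, 14, 13, 12, 12, 11, 13, 35, 84, 127]
166 [136, 138, 135, 124, 101, 83, 74, 55, 47, 65, 79, 80] [14, 13, 13, 17, 32, 50, 58, 58, 57, 56, 78, 120]
202 [146, 143, 140, 140, 134, 104, 62, 47, 64, 80, 82, 81, 80, 81, 80, 81] [81, 82, 77, 57, 29, 10, 5, 13, 47, 90, 107, 107, 99, 81]
206 [144, 141, 139, 140, 132, 94, 54, 54, 74, 82, 82, 81, 81, 81, 81, 81] [80, 81, 73, 47, 21, 9, 8, 28, 68, 100, 107, 107, 96, 78]
214 [142, 140, 140, 133, 101, 51, 19, 12, 13, 15, 17, 17, 17, 17, 15, 14] [9, 10, 14, 14, 10, 6, 16, 52, 92, 107, 107, 99, 82, 76]
222 [140, 140, 136, 113, 69, 29, 14, 15, 17, 18, 16, 15, 15, 15, 15, 17] [9, 7, 10, 10, 4, 8, 42, 88, 107, 107, 103, 88, 77, 85]
234 [139, 138, 126, 96, 56, 26, 14, 14, 13, 13, 15, 16, 15, 14, 14, 13] [17, 17, 15, 12, 17, 61, 118, 141, 141, 134, 111, 86, 86, 95]
```

The pack measures flat and within about 2 mm of the seat. Now back to the latch post.

```bash
python3 -m crank '[{"grip":-0.5,"dp":[1,-0.6,0],"twist":0},{"grip":-0.5,"dp":[1.8,-1.1,0],"twist":0},{"grip":-0.5,"dp":[2.6,-1.6,0],"twist":0},{"grip":-0.5,"dp":[3.4,-2.1,0],"twist":0},{"grip":-0.5,"dp":[4.2,-2.6,0],"twist":0},{"grip":-0.5,"dp":[5,-3.1,0],"twist":0},{"grip":-0.5,"dp":[5.8,-3.6,0],"twist":0},{"grip":-0.5,"dp":[6.6,-4.1,0],"twist":0},{"grip":-0.5,"dp":[7.4,-4.6,0],"twist":0},{"grip":-0.5,"dp":[7.4,-4.6,0],"twist":0}]' 8 >/dev/null
python3 -m crank '[{"grip":-0.5,"dp":[0,0,1],"twist":0},{"grip":-0.5,"dp":[0,0,2],"twist":0},{"grip":-0.5,"dp":[0,0,2],"twist":0},{"grip":-0.5,"dp":[0,0,2],"twist":0},{"grip":-0.5,"dp":[0,0,2],"twist":0}]' 8 >/dev/null
python3 -c "
from h import *
go(.607,.244,.047,-3.85)"
```

```text
t 22.45 pos [598.5 238.2 155.3] head -3.7 tilt -1.0 dp [ 0.198 -0.156  2.709] twist 0.04 w 0.254 ff 0.0 F [ 0.9 -1.   0.9] q6 1.93
```

```bash
python3 -m crank '[{"grip":-0.5,"dp":[0.2,-0.16,0],"twist":0},{"grip":-0.5,"dp":[0.2,-0.16,0.6],"twist":0},{"grip":-0.5,"dp":[0.2,-0.16,1.2],"twist":0},{"grip":-0.5,"dp":[0.2,-0.16,1.7],"twist":0},{"grip":-0.5,"dp":[0.2,-0.16,1.7],"twist":0},{"grip":-0.5,"dp":[0.2,-0.16,1.7],"twist":0}]' 8 | sed -n 2,4p
python3 -c "
from h import *
go(.607,.244,.047,-3.85)"
python3 -m crank '[{"grip":-0.5,"dp":[0,0,0.25],"twist":0},{"grip":-0.5,"dp":[0,0,0.5],"twist":0},{"grip":-0.5,"dp":[0,0,0.5],"twist":0},{"grip":-0.5,"dp":[0,0,0.5],"twist":0}]' 8 | sed -n 2,4p
```

```text
position: [0.6077, 0.2435, 0.0888]
ee_rot: [-0.001, 0.999, -0.032, 0.002]
force: [-0.8, -0.1, 0.4]
t 22.95 pos [607.7 243.5  88.8] head -3.7 tilt -1.0 dp [-0.024 -0.009  1.045] twist 0.03 w 0.250 ff 0.0 F [-0.8 -0.1  0.4] q6 1.93
position: [0.6059, 0.2427, 0.0654]
ee_rot: [0.0, 0.999, -0.032, -0.0]
force: [-0.2, 0.5, 0.4]
```

```bash
python3 -m crank '[{"grip":-0.5,"dp":[0.03,-0.02,0.2],"twist":0},{"grip":-0.5,"dp":[0.03,-0.02,0.42],"twist":0},{"grip":-0.5,"dp":[0.03,-0.02,0.42],"twist":0},{"grip":-0.7,"dp":[0.03,-0.02,0.42],"twist":0},{"grip":-1,"dp":[0.03,-0.02,0.42],"twist":0},{"grip":-1,"dp":[0.03,-0.02,0.42],"twist":0},{"grip":-1,"dp":[0.03,-0.02,0.42],"twist":0},{"grip":-1,"dp":[0.03,-0.02,0.42],"twist":0}]' 8
```

```text
clock: 23.95
position: [0.6073, 0.2438, 0.0487]
ee_rot: [-0.0, 0.999, -0.032, -0.0]
force: [0.5, 1.5, -2.5]
width: 0.122
finger_force: 8.0
```

The post is pinched again. Swing it back along the arc.

```bash
python3 -m crank '[{"grip":-1,"dp":[-0.16,-0.01,0],"twist":0},{"grip":-1,"dp":[-0.32,0.01,0],"twist":0},{"grip":-1,"dp":[-0.47,0.06,0],"twist":0},{"grip":-1,"dp":[-0.61,0.14,0],"twist":0},{"grip":-1,"dp":[-0.73,0.24,0],"twist":0},{"grip":-1,"dp":[-0.82,0.37,0],"twist":0},{"grip":-1,"dp":[-0.89,0.51,0],"twist":0},{"grip":-1,"dp":[-0.93,0.67,0],"twist":0},{"grip":-1,"dp":[-0.94,0.79,0],"twist":0},{"grip":-1,"dp":[-0.94,0.84,0],"twist":0}]' 8
python3 -m crank '[{"grip":-1,"dp":[0,0.02,0],"twist":0},{"grip":-1,"dp":[0,0.02,0],"twist":0}]' 8
```

```text
clock: 24.78
position: [0.5643, 0.2145, 0.0488]
ee_rot: [-0.002, 0.999, -0.032, -0.003]
force: [-3.8, 8.4, -1.5]
width: 0.124
finger_force: 8.0
clock: 24.95
position: [0.5643, 0.2146, 0.0488]
ee_rot: [-0.003, 0.999, -0.032, -0.003]
force: [-2.9, 6.8, -1.8]
width: 0.124
finger_force: 8.0
```

The post is at y ≈ −1.5 mm in the base frame and pushing back, so the latch is at its end stop. Release, retreat and check.

```bash
python3 -m crank '[{"grip":-0.8,"dp":[0,-0.04,0],"twist":0},{"grip":-0.5,"dp":[0,-0.04,0],"twist":0},{"grip":-0.5,"dp":[0,-0.04,0],"twist":0},{"grip":-0.5,"dp":[0,-0.04,-0.4],"twist":0},{"grip":-0.5,"dp":[0,-0.04,-1],"twist":0},{"grip":-0.5,"dp":[0,-0.04,-2],"twist":0},{"grip":-0.5,"dp":[0,0,-3],"twist":0},{"grip":-0.5,"dp":[-1,0,-4],"twist":0},{"grip":-0.5,"dp":[-2,0,-5],"twist":0},{"grip":-0.5,"dp":[-3,0,-5],"twist":0}]' 8
python3 -m crank '[{"grip":-0.5,"dp":[-1,1,0],"twist":0},{"grip":-0.5,"dp":[-2,2,0],"twist":0},{"grip":-0.5,"dp":[-3,3,0],"twist":0},{"grip":-0.5,"dp":[-3.5,4,0],"twist":0},{"grip":-0.5,"dp":[-3.5,4,0],"twist":0},{"grip":-0.5,"dp":[-3.5,4,0],"twist":0}]' 8 | sed -n 2,2p
python3 - <<'E'
from h import *
t,s=cam("top"),cam("side"); h=np.radians(-3.85); R=np.array([[np.cos(h),-np.sin(h)],[np.sin(h),np.cos(h)]]); b=np.array([528.7,218.5])
G=cv2.cvtColor(t["image"],cv2.COLOR_RGB2GRAY); S=cv2.cvtColor(s["image"],cv2.COLOR_RGB2GRAY)
for v in range(172,250,2): print(v,''.join(' .:-=+*#%@'[min(9,int(x)//17)] for x in G[v,125:182]))
for x,y,z in((40,0,92),(40,0,62),(72,0,62)):
    w=np.r_[b+R@[x,y],z]/1000; print((x,y,z),"expect top",proj(t,w).round(1),"side",proj(s,w).round(1))
for v in range(126,166,2): print(v,''.join(' .:-=+*#%@'[min(9,int(x)//14)] for x in S[v,170:225]))
E
```

```text
clock: 25.78
position: [0.471, 0.2174, 0.2462]
ee_rot: [-0.001, 0.999, -0.034, 0.004]
force: [-0.6, 0.3, 0.9]
width: 0.247
finger_force: 0.0
position: [0.3163, 0.064, 0.2428]
172 %%%%%%%%%%%%%%%%%%%%%%%%%%%%%%%%%%%%%%%%%%%%%%%%%%%%%%%%%
174 %%%%%%%%%%%%########%###%%%%#########%###%%%%%%%%%%%%%%%%
176 %%%%%%%%%%%%%%%%%%%%%%%%%%%%%%%%%%%%%%%%%%%%#%###%#%##%%%
178 %%%%%%%%%%%%%%%%%%%%%%%%%%%%%%%%%%%%%%%%%%%%%%%%%%%%#-=*#
180 %%%%%%%%%%%%%%%%%%%%%%%%%%%#####*#%%%%%%%%%%%%%%%%%%*---*
182 %%%%%%%%%%%%%%%%%%%%%%%%%#***##**++*%%%%%%%%%%%%%%%%+--=*
184 %%%%%%%%%%%%%%%%%%%%%%%%%##%#%###+++****%%%%%%%%%%%%+--=*
186 %%%%%%%%%%%%%%%%%%%#%%%%%#####%#*=+******%%%%%%%%%%%=--+*
188 %%%%%%%%%%%%%%%%%%%%%%%%%#**#*##=+*****##%%%%%%%%%%#=--+*
190 %%%%%%%%#******####%%%%%#*******=+*****%%%%%%%%%%%%#--=+*
192 %%%%%%%%%%%#*+===========*******==++=+=+++*****###%*=-=**
194 %%%%%%%%%%%%%*: .::::::-+*****#*--====+++++++===+++++==**
196 %%%%%%%%%%%%%+.-=====+*#***==**+-:............:-+****==*+
198 %%%%%%%%%%%%#=.=+====+*#***=::==--------=+=.   .+**##==*+
200 %%%%%%%%%%%%#=.========++=----=--------====.   :****+
[... 2172 characters left out ...]
##++-==--+#######%###*++*#######%%####%%
144 #=.....=*#%###+=====-==-=*#******+==--+#########%#%%##%
146 #*  .....:==--===++=====-+#***==-===++++*%###%######%%%
148 %#-   ... ..-==++++*+-=--=+==--=++++++++*#############%
150 %%*      .....-=========----:-===+++*####%#######%#####
152 +:        . .   ====----:::::..-===*###%%##########*+=+
154 ...  .          .====::::::::::. :===+##%##%###*+======
156  ....           .-====-:-::-:====-::-==+*###*++========
158 ....             :-=====--:::-::.   .===========+======
160 ......     .      .:-===+-:.        .-=================
162  ......   ..     . . .:::           :=+++++============
164    ..... .      .  ..........    :===++*+==========++=+
```

The post shows at (148.5,197), where 0 rad puts it (149,197.1). The pack is flat and the robot is clear, so I'm handing in.

```bash
python3 -c "
from bench import robot
print(robot.finish_job())"
```

```text
the job is handed in; nothing more can be done
None
```

The job is handed in with no verdict returned: by camera the pack lies flat in the bay within about 2 mm of the seat, the latch is back at about 0 rad over it and the gripper is clear; the arm stayed clear of the bottle, mouse and stand, though I did not re-measure them at the end.

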